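Put the brush away and hang the dustpan on its hook

ROBOT

A 6-joint arm with a two-finger parallel gripper is mounted at the origin on the work surface. World frame = base frame: x ahead of the robot, y to its left, z up, the work surface at z = 0. Lengths are in mm, angles in rad, forces in N, time in s.
With the tool pointing down it reaches from about 350 to 975 mm from the base axis. Payload 4.9 kg.
Tool frame: the origin (TCP) lies midway between the tips of the shut fingers; the grasp point (between the pads) lies 19 mm behind it (ctrl.grip_depth is the distance from the TCP to the grasp point, in mm); z points along the fingers, y is the direction in which the jaws open and shut (so a half turn about z gives the same grasp; the last joint's range is limited). The gripper opens to 85 mm and grips with 20 to 120 N. Pads are 22 mm wide; open, the fingers measure 114 mm over their backs; the gripper's body (76 mm by 85 mm) begins 54 mm behind the grasp point. The pads swing forward as they close: fully open they stand 13 mm farther back than shut.
Start: joints at [-1.261, 0.053, 1.613, -0, 1.476, -0.119], TCP at [259.855, -568.399, 231.304] pointing down, gripper open.
Joint ranges: [-3.01, 3.01], [-1.01, 2.22], [0.06, 2.58], [-1.02, 4.17], [0.09, 2.62], [-3.14, 3.14]. Speed limits (rad/s): [2.57, 2.57, 3.14, 3.14, 3.14, 3.14].

INTERFACE

Orientations are given as a 3x3 rotation matrix whose columns are the frame's x, y, z axes.
In Python, from rig import ctrl gives the robot as it stands.
- The arm moves only by the tool send_rows, never from a script. Its argument "steps" is a list of rows, each a list of 3 entries, a list of its own where there are three numbers: the turn, a rotation vector about the tool's x, y, z in rad, then the shift along the tool's x, y, z in m, then the opening in per cent of the stroke, from 0 (shut) to 100 (fully open). In form: [[[rx, ry, rz], [x, y, z], hand], ...]. A call has 1 to 20 rows; each row is the pose to reach, as a shift and turn from the pose commanded when the call began, along the tool's axes at that moment; what a row does not reach only later rows make up. A row lasts 1/10 s, in which the tool goes at most 50 mm and 8.59 degrees, less where a joint would pass 70% of its speed; a pose out of reach is approached as far as the arm can. A call with a gripper value outside its range is refused whole. The fingers move at their own pace and stop on an object; "squeeze" is the grip in N (left out, the last holds). Time passes only in rows, so rows that repeat a pose let the fingers close. It gives the time, the measured TCP pose, the force and the opening at its end, in the units of the state.
- ctrl.get_obs(): the state, without advancing time (a new reading comes with each control period).
- ctrl.snapshot(name): name is "side" or "top" or "wrist"; returns a dict with "pixels" (480x640x3 uint8, red, green, blue), "depth" (480x640 float32, mm along the optical axis (not along the pixel's ray), 0 where there is no reading), "camera_matrix" (3x3 intrinsics, pixels), "R" (3x3) and "t" (3): a world point X has camera coordinates R X + t. Camera axes: x right, y down, z forward; pixel columns grow to the right and rows downward; lengths in mm; the calibration is good to about 2 mm. A picture is of the moment at which its call begins.
- ctrl.close_job(): hands the job in, once; it reports no verdict.
The state is a dict: "clock": time; "joint_positions": joint angles; "qd": joint speeds; "joint_efforts": joint torques, N m; "ee_pos": TCP position; "tool_rot": TCP orientation; "force": force on the tool from outside, world axes, zero at the start; "torque": the same for the moment, N m; "opening": finger opening in mm.
Only numpy, scipy, OpenCV 4.12 (cv2) and the standard library are available. Lean on these libraries where they do the work, as an engineer would, in place of code of your own. Each camera call takes 0.05 s, during which the arm holds its last target.

TASK

A black hand brush has been left lying in the red dustpan: lay it down on its bristles in the green tray. Then hang the dustpan by the loop at the end of its handle on the steel hook; its weight lies off-centre, far out in the pan, so turn it lip down as it will hang, lower it until the hook carries it and let go slowly, so that it does not swing. Drop nothing, and do not disturb the glass jar, the torch or the flowerpot.

Things in the scene. Friction and masses are not known exactly. Their poses are not given: they have to be found in the camera images.
- dustpan: Loose red plastic dustpan, 0.14 kg, 203 mm long, flat on the shelf at the start. Origin: centre of the floor's underside; x from lip to handle, y across, z up. Floor x -50 to 50, y -70 to 70, 4 thick. Lip (x -50) open; side walls 4 thick, 12 high at the lip, about 40 at the back; back wall (x 50) 45 high. The handle leaves it at z 30 and rises at 40 deg to +x.
- pan_grip (a point): On the dustpan at x 73, y 0, z 49 mm of its frame: centre line of the handle bar, 30 mm up the slope from the back wall, a good place to hold it across its width. The bar is 22 wide (y), 12 thick and runs 85 up the slope, then comes the loop. Axes as the dustpan's.
- pan_loop (a point): On the dustpan at x 146.5, y 0, z 111 mm of its frame: inner top of the loop that ends the handle, the spot that rests on the hook. The loop is of round bar 8 thick, 38 wide over all; its opening is 22 wide (y) and 38 long, from 88 to 126 mm up the handle's slope. Axes as the dustpan's.
- pan_com (a point): Centre of mass of the dustpan, at x 30.5, y 0, z 23 mm of its frame. Hanging free from pan_loop it comes to rest straight below: the dustpan's x axis then points 53 deg above level, the handle is within 4 deg of vertical, and with the underside towards the upright the lower back edge is 30 mm nearer the upright than the loop. Axes as the dustpan's.
- pan_lip (a point): Middle of the underside of the dustpan's lip, at x -50, y 0, z 0 mm of its frame; 224 mm below the loop's top when the dustpan hangs. Axes as the dustpan's.
- brush: Loose black hand brush, 0.11 kg, lying at the start on its bristles in the dustpan, handle over the lip. Origin: centre of the bristles' underside; x away from the handle, y across, z up. Stiff bristles 80 by 32 mm, z 0 to 30; the back above them 82 by 34, z 30 to 44; handle x -41 to -133, 16 to 22 wide, z 32 to 46. Centre of mass at x -22. Hold it across the back.
- brush_mid (a point): Point on the brush: under the middle of its whole length, in the plane of the bristles' ends; at x -46, y 0, z 0 of the brush's frame. Axes as the brush's.
- tray: Green plastic tray fixed to the shelf, open on top, 230 (own x) by 120 (own y) and 40 high, walls and floor 5 thick (inside 220 by 110). Origin: centre of its underside, z up.
- post: Timber upright fixed on the shelf, 45 wide (own y), 90 deep (own x), 345 high. Origin: on the shelf, in the middle of its front face, which looks along own -x: towards the robot and its right.
- hook: Steel hook screwed to the upright's front face. Origin: where the prong's axis meets that face; own -x points out along the prong, y to the side, z up. Round bar of 6 diameter: level from the face out to x -66, then turned up to its tip at x -72, whose top is 18 above the prong's axis. A thin stay runs below the prong, from the plate to x -40.
- hook_seat (a point): Point on the hook: top of the level prong, 58 out from the upright's face, just inside the upturned tip, a good place for the loop to rest; the tip rises 15 above it. Axes as the hook's.
- jar: Bystander: empty glass preserving jar with lever clamp lid, 86 diameter, 128 high, standing loose. Origin: centre of its underside, z up.
- torch: Bystander: aluminium torch standing loose on its head, 42 diameter, 142 high. Origin: centre of its underside, z up.
- pot: Bystander: terracotta flowerpot standing loose, 92 diameter at the rim, 85 high. Origin: centre of its underside, z up.
Things that resemble listed ones, but are neither listed nor needed, are in the scene too. Leave any purple look-alike of the brush alone.

How it is judged (in metres and radians):
On the way, in this order (a step that is already met when the one before it is completed fails the run):
1. the brush lies on its bristles in the green tray, let go and at rest (x of brush_mid in the frame of tray between -0.03 and 0.03 m and y of brush_mid in the frame of tray between -0.045 and 0.045 m and z of brush_mid in the frame of tray between -0.002 and 0.011 m and angle between brush's own z axis and vertical below 0.12 rad and contact force between the fingers and brush below 0.05 N and linear speed of brush below 0.05 m/s), for 0.2 s.
2. the dustpan hangs by its handle loop on the hook, let go and at rest (x of pan_loop in the frame of hook between -0.068 and -0.01 m and y of pan_loop in the frame of hook between -0.011 and 0.011 m and z of pan_loop in the frame of hook between -0.004 and 0.012 m and contact force between dustpan and hook above 0.5 N and contact force between the fingers and dustpan below 0.05 N and height (world z) of pan_lip above 0.015 m and linear speed of dustpan below 0.06 m/s and angular speed of dustpan below 0.35 rad/s), for 0.3 s.
At the end, for the whole second after the job is handed in: Brush flat on its bristles in the tray (its middle within 30 mm along, 45 mm across the centre); dustpan still, its loop top on the prong (10 to 68 mm out, 11 mm aside, 8 mm in height), lip 15 mm clear of the shelf; both let go; jar, torch and pot upright, within 20 mm of their starts (all of step 1 and all of step 2 and distance of each of jar, torch, pot from where it was at the start of the episode below 0.02 m and angle between each of jar, torch, pot's own z axis and vertical below 0.15 rad); the robot touches nothing.
It fails at once if the jar is pushed more than 20 mm or tipped (distance of jar from where it was at the start of the episode above 0.02 m or angle between jar's own z axis and vertical above 0.15 rad).
It fails at once if the torch is pushed more than 20 mm or tipped (distance of torch from where it was at the start of the episode above 0.02 m or angle between torch's own z axis and vertical above 0.15 rad).
It fails at once if the flowerpot is pushed more than 20 mm or tipped (distance of pot from where it was at the start of the episode above 0.02 m or angle between pot's own z axis and vertical above 0.15 rad).
It fails at once if the dustpan swings on the hook after it is let go (turning faster than 1.5 rad/s, about 10 degrees of swing) (x of pan_loop in the frame of hook between -0.068 and -0.01 m and y of pan_loop in the frame of hook between -0.011 and 0.011 m and z of pan_loop in the frame of hook between -0.004 and 0.012 m and contact force between the fingers and dustpan below 0.05 N and angular speed of dustpan above 1.5 rad/s).
It fails at once if the brush or the dustpan is dropped or thrown (the brush moves faster than 0.45 m/s out of the fingers, a fall of 10 mm; the dustpan faster than 0.35 m/s, a fall of 6 mm) ((contact force between the fingers and dustpan below 0.05 N and linear speed of dustpan above 0.35 m/s) or (contact force between the fingers and brush below 0.05 N and linear speed of brush above 0.45 m/s)).
It also fails if it takes over 72 s, if anything falls off the work surface, if the arm or the gripper's body presses on something with over 40 N, if the wrist force passes 120 N, or if a joint passes its speed limit or range.

## Working session

There is one attempt and no reset: what is moved stays moved. The work goes in short steps, Python scripts to look and compute and a tool call to move; the robot and the scene stay as the last step left them, time stands still between calls to the robot, and variables do not carry over. Pictures are saved under pics/ and viewed, and the job is handed in when it is done.

Besides the shell and the picture viewer there is one more tool, called as name(argument=value, ...), one argument or row to a line, values as JSON. send_rows: Moves the arm, as the interface text tells. Its arguments: {"type":"object","properties":{"steps":{"type":"array","items":{"type":"array"}},"squeeze":{"type":"number"}},"required":["steps"]}

```bash
mkdir -p pics; ls; cat > h.py <<'E'
import numpy as np, cv2
from rig import ctrl
def snap(n,f):
    s=ctrl.snapshot(n); cv2.imwrite('pics/'+f+'.png',s['pixels'][:,:,::-1]); np.savez('/tmp/'+f+'.npz',**{k:np.array(s[k]) for k in s}); return s
def load(f): return np.load('/tmp/'+f+'.npz')
def cloud(s):
    K=s['camera_matrix'];d=s['depth'];v,u=np.mgrid[0:480,0:640]
    P=np.stack([(u-K[0,2])/K[0,0]*d,(v-K[1,2])/K[1,1]*d,d],-1)
    return (P-s['t'])@s['R']   # world = R^T (c - t)
E
python3 - <<'E'
from h import *
o=ctrl.get_obs(); print(o)
for n in ['side','top','wrist']:
    s=snap(n,n+'0'); print(n,s['camera_matrix'],s['R'],s['t'],(s['depth']>0).mean())
E
```

```text
pics
{'clock': 0.0, 'joint_positions': array([-1.26101406e+00,  5.33907315e-02,  1.61429161e+00,  1.39428141e-05,
        1.47599987e+00, -1.19019197e-01]), 'qd': array([-0.00103039,  0.00088307,  0.00086246, -0.00103614, -0.00084635,
       -0.00082828]), 'joint_efforts': array([ 8.39966342e-04, -3.93686163e+01, -3.70172381e+01,  8.15134081e-05,
        7.07957981e-03, -1.96600087e-05]), 'ee_pos': array([ 259.66528639, -567.82223347,  230.04344609]), 'tool_rot': array([[ 9.09465368e-01,  4.15779214e-01, -6.23786724e-04],
       [ 4.15779599e-01, -9.09463219e-01,  1.99433206e-03],
       [ 2.61890735e-04, -2.07313374e-03, -9.99997817e-01]]), 'force': array([-0.58496779, -0.08406268, -0.29335315]), 'torque': array([ 0.02796661,  0.01541867, -0.00971859]), 'opening': 85.63563938073405}
side [[554.484827     0.         316.33633549]
 [  0.         554.484827   239.31131058]
 [  0.           0.           1.        ]] [[ 0.92063569 -0.39040644 -0.00357022]
 [-0.25690222 -0.5988766  -0.75851702]
 [ 0.29399181  0.69923503 -0.65164345]] [-520.50430707  225.61508014 1303.42899179] 0.9959407552083334
top [[567.16993138   0.         327.67312904]
 [  0.         567.16993138 231.10877496]
 [  0.           0.           1.        ]] [[-0.02323822 -0.99949273  0.02177789]
 [-0.99367163  0.02069736 -0.11040065]
 [ 0.1098939  -0.02420559 -0.99364854]] [ -83.91997678  562.2718704  1615.23061997] 0.996083984375
wrist [[416.01813091   0.         322.4635874 ]
 [  0.         416.01813091 241.67921962]
 [  0.           0.           1.        ]] [[ 0.41598315 -0.90937069 -0.00172252]
 [-0.85995794 -0.39399424  0.32440852]
 [-0.29568626 -0.13346718 -0.94591551]] [-624.65792199  -41.7183477   378.75475595] 0.995908203125
```

View pics/side0.png

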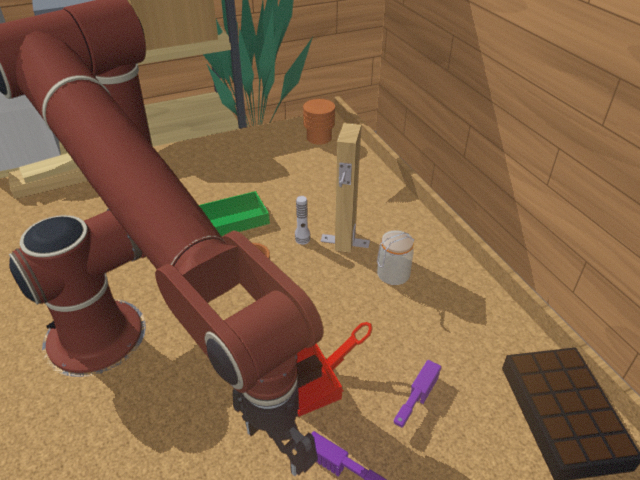

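View pics/top0.png

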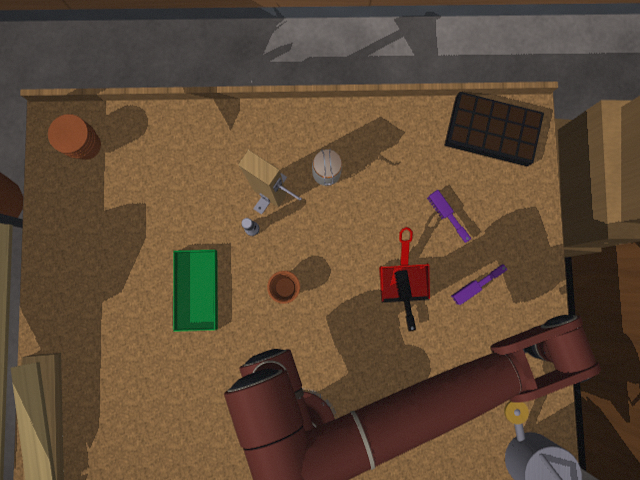

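View pics/wrist0.png

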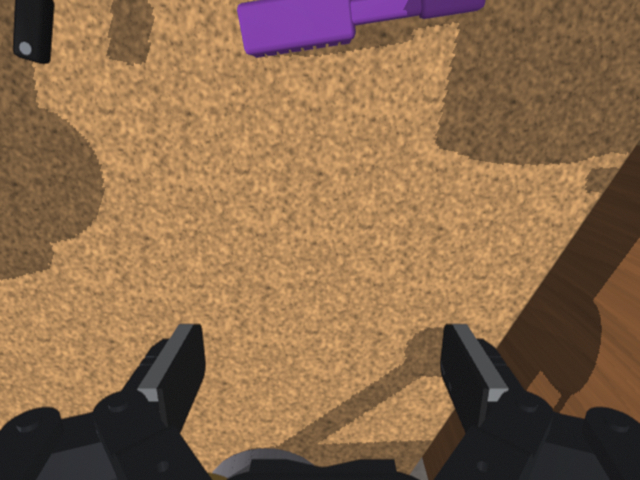

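The top view shows the pan (405,282) with the black brush over its lip. It also shows the tray (195,290), post (262,175) with hook prong (290,190), torch (250,227), jar (327,165), small pot (284,286), another pot (72,135) and two purple brushes. Next I measure from depth.

```bash
cat > m.py <<'E'
from h import *
s=load('top0'); W=cloud(s); hsv=cv2.cvtColor(s['pixels'],cv2.COLOR_RGB2HSV); H,S,V=[hsv[...,i].astype(int) for i in range(3)]
def rep(n,m):
    P=W[m]; 
    if len(P)==0: print(n,'none');return
    r=cv2.minAreaRect(P[:,:2].astype(np.float32)); print(n,len(P),'mean',P.mean(0).round(1),'z',np.percentile(P[:,2],[1,50,99]).round(1),'rect',np.round(r[0],1),np.round(r[1],1),round(r[2],1))
v,u=np.mgrid[0:480,0:640]
def box(a,b,c,d): return (u>=a)&(u<=c)&(v>=b)&(v<=d)
red=((H<5)|(H>174))&(S>190)&(V>60)&box(370,220,440,310)
rep('red',red)
blk=(V<60)&box(385,262,425,335); 
rep('blk',blk&(W[...,2]>15)); 
hb=blk&(v>300)&(W[...,2]>15);rep('handle',hb)
grn=(H>50)&(H<75)&(S>150)&box(160,235,230,345); rep('green',grn); rep('greentop',grn&(W[...,2]>33))
print('floor z',np.median(W[grn&box(185,270,205,310)][:,2]))
rep('post',box(235,145,285,205)&(W[...,2]>335)&(W[...,2]<355))
rep('jar',box(300,140,350,195)&(W[...,2]>100))
rep('torch',box(235,210,265,240)&(W[...,2]>100))
rep('pot1',box(260,265,305,310)&(W[...,2]>50))
rep('pot2',box(40,105,105,165)&(W[...,2]>70))
hk=box(276,175,310,205)&(W[...,2]>180)&(W[...,2]<330); rep('hook',hk)
for y,x in np.argwhere(hk)[::4]: print((x,y),W[y,x].round(0),end=' ')
E
python3 m.py
```

```text
red 1431 mean [ 429.2 -315.9   33.6] z [ -5.5   5.8 117.7] rect [ 456.5 -220.2] [198.2 330.4] 1.0
blk 557 mean [ 369.3 -311.    55.3] z [23.8 46.7 57.8] rect [ 329.3 -208.1] [171.2 269.5] 14.2
handle 189 mean [ 312.3 -320.    56.6] z [39.4 48.  59.1] rect [ 358.5 -209.6] [299.4  77. ] 67.9
green 3456 mean [399.5 289.8  18.9] z [-4.7  5.4 45.6] rect [400.4 145.8] [404.9 229.8] 89.5
greentop 375 mean [409.5 261.4 125.6] z [  33.1   38.6 1668.9] rect [401.7 146.2] [226.  404.8] 0.6
floor z 4.4814304383869485
post 724 mean [680.9  72.3 344.2] z [337.9 344.3 350.5] rect [681.3  72.4] [90.9 45.8] 54.8
jar 659 mean [731.2 -95.2 154. ] z [ 104.9  122.  1668.9] rect [581.6 -96.4] [ 78.7 404.9] 89.8
torch 121 mean [558.8 111.6 250.7] z [ 104.8  139.4 1668.9] rect [485.3  38. ] [283.6  27. ] 44.8
pot1 405 mean [401.1  32.9  99.5] z [  51.9   80.9 1668.9] rect [405.5  15.8] [ 90.4 124.4] 16.0
pot2 1543 mean [828.6 607.6 129.8] z [ 72.  123.3 133.7] rect [646.1 292.7] [872. 109.] 59.7
hook 156 mean [647.8  18.3 266.2] z [182.6 268.7 326.4] rect [634.   10.6] [78.2 30.2] 40.0
(np.int64(277), np.in
[... 1150 characters left out ...]
int64(189)) [643.  16. 264.] (np.int64(277), np.int64(190)) [646.  36. 239.] (np.int64(285), np.int64(190)) [640.  14. 265.] (np.int64(277), np.int64(191)) [653.  39. 183.] (np.int64(288), np.int64(191)) [637.   6. 271.] (np.int64(287), np.int64(192)) [635.   9. 267.] (np.int64(276), np.int64(193)) [648.  42. 183.] (np.int64(291), np.int64(193)) [632.  -1. 269.] (np.int64(292), np.int64(194)) [629.  -4. 268.] (np.int64(293), np.int64(195)) [626.  -6. 270.] (np.int64(294), np.int64(196)) [624.  -8. 268.] (np.int64(295), np.int64(197)) [622. -11. 268.] (np.int64(296), np.int64(198)) [620. -13. 261.] (np.int64(300), np.int64(198)) [616. -24. 283.] (np.int64(300), np.int64(199)) [615. -23. 276.]
```

```bash
python3 - <<'E'
from h import *
s=load('top0')['pixels'][:,:,::-1]
a=cv2.resize(s[215:345,360:450],None,fx=4.4,fy=4.4,interpolation=cv2.INTER_CUBIC)
b=cv2.resize(s[140:245,230:350],None,fx=3.3,fy=3.3,interpolation=cv2.INTER_CUBIC)
c=np.zeros((575,800,3),np.uint8); c[:a.shape[0],:a.shape[1]]=a; c[:b.shape[0],400:400+b.shape[1]]=b[:,:400]
cv2.imwrite('pics/z0.png',c)
E
```

```text
(no output)
```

View pics/z0.png

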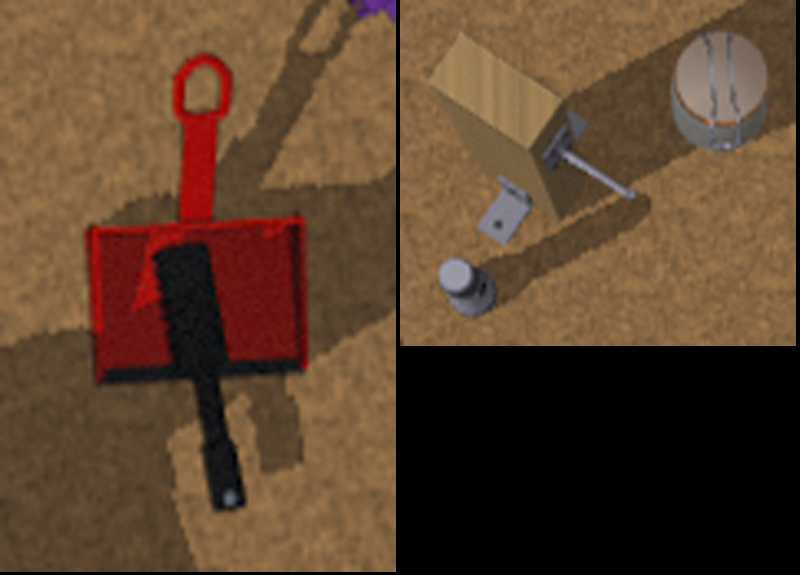

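```bash
cat >> h.py <<'E'
def ray(s,u,v,z):
    K=s['camera_matrix'];R=s['R'];t=s['t']; d=R.T@np.array([(u-K[0,2])/K[0,0],(v-K[1,2])/K[1,1],1]); c=-R.T@t
    return c+d*(z-c[2])/d[2]
def proj(s,X):
    c=s['R']@np.array(X,float)+s['t']; K=s['camera_matrix']; return c[:2]/c[2]*K[0,0]+K[:2,2]
E
python3 - <<'E'
from h import *
s=load('top0')
p=lambda n,u,v,z: print(n,ray(s,u,v,z).round(1))
W=cloud(s); hsv=cv2.cvtColor(s['pixels'],cv2.COLOR_RGB2HSV); H,S,V=[hsv[...,i].astype(int) for i in range(3)]
v,u=np.mgrid[0:480,0:640]
z=W[...,2]
def box(a,b,c,d): return (u>=a)&(u<=c)&(v>=b)&(v<=d)
def rect(n,m,h):
    m=cv2.morphologyEx(m.astype(np.uint8),cv2.MORPH_OPEN,np.ones((2,2),np.uint8))
    q=np.argwhere(m)[:,::-1]; pts=np.array([ray(s,a,b,h)[:2] for a,b in q],np.float32)
    r=cv2.minAreaRect(pts);print(n,len(q),np.round(r[0],1),np.round(r[1],1),round(r[2],1),'mean',pts.mean(0).round(1))
rect('tray top rim(outline)',(H>50)&(H<75)&(S>150)&box(160,235,230,345),40)
rect('post',box(230,145,285,205)&(z>338)&(z<352),345)
rect('jar',box(300,140,350,195)&(z>105)&(z<140),125)
rect('torch',box(235,210,265,240)&(z>120)&(z<150),140)
rect('pot1',box(260,265,305,310)&(z>60)&(z<110),80)
rect('pot2',box(40,105,105,165)&(z>100)&(z<150),120)
for n,a in dict(lipL=(382,301.8,2),lipR=(429.5,298.4,2),backL=(380,266.8,45),backR=(428.9,264.3,45),looptip=(406.1,227.5,113.6),looptop_in=(405.5,230,111),barL=(401,264.5,50),barR=(408.6,264.5,50),br_front=(401.5,271.5,48),br_end=(412.7,330.5,50),bback=(406.5,298.5,48)).items(): p(n,*a)
E
```

```text
tray top rim(outline) 3453 [397.2 283.5] [121.5 226. ] 89.9 mean [396.4 282.6]
post 712 [678.3  69.8] [91.1 45.2] 54.9 mean [678.5  69.9]
jar 632 [736.1 -99.3] [77.8 76.4] 88.9 mean [735.5 -98.8]
torch 103 [571.6 123.7] [29.1 26.7] 43.9 mean [570.8 123.1]
pot1 330 [398.4  30.1] [89.1 88.7] 88.7 mean [398.4  31.3]
pot2 1352 [832.3 614.1] [116.6 110.9] 89.1 mean [832.2 614.7]
lipL [ 352.4 -251.     2. ]
lipR [ 359.  -390.8    2. ]
backL [ 452.8 -243.6   45. ]
backR [ 456.8 -384.7   45. ]
looptip [ 556.8 -311.8  113.6]
looptop_in [ 550.2 -310.3  111. ]
barL [ 457.8 -303.5   50. ]
barR [ 457.3 -325.3   50. ]
br_front [ 437.9 -304.5   48. ]
br_end [ 270.7 -329.6   50. ]
bback [ 360.8 -315.9   48. ]
```

```bash
cat >> h.py <<'E'
from scipy.spatial.transform import Rotation as Ro
import json,os
def setcmd(p,R): json.dump([list(map(float,p)),np.array(R).tolist()],open('/tmp/cmd.json','w'))
def getcmd():
    p,R=json.load(open('/tmp/cmd.json')); return np.array(p),np.array(R)
def log():
    o=ctrl.get_obs(); 
    open('/tmp/log.txt','a').write(json.dumps([o['joint_positions'].tolist(),o['ee_pos'].tolist(),o['tool_rot'].tolist()])+'\n'); return o
def rel(p,R):
    p0,R0=getcmd(); return Ro.from_matrix(R0.T@R).as_rotvec().round(4), (R0.T@(np.array(p)-p0)/1000).round(4)
def apply(rv,sh):
    p0,R0=getcmd(); p=p0+R0@(np.array(sh)*1000); R=R0@Ro.from_rotvec(rv).as_matrix(); setcmd(p,R); return p,R
def down(yaw): # x axis at yaw, z down
    c,s_=np.cos(yaw),np.sin(yaw); return np.array([[c,s_,0],[s_,-c,0],[0,0,-1]])
E
python3 - <<'E'
from h import *
log(); setcmd([259.855,-568.399,231.304],down(np.arctan2(.41578,.909465)))
print(rel([385,-312.5,160],down(np.radians(8.5))))
E
```

```text
(array([0.    , 0.    , 0.2804]), array([ 0.2202, -0.1807,  0.0713]))
```

send_rows(
  steps=[
    [[0,0,0.09],[0.044,-0.036,0.014],70],
    [[0,0,0.18],[0.088,-0.072,0.028],70],
    [[0,0,0.28],[0.132,-0.108,0.042],70],
    [[0,0,0.28],[0.176,-0.144,0.057],70],
    [[0,0,0.28],[0.22,-0.181,0.071],70],
    [[0,0,0.28],[0.22,-0.181,0.071],70],
    [[0,0,0.28],[0.22,-0.181,0.071],70],
    [[0,0,0.28],[0.22,-0.181,0.071],70],
  ],
)

```text
clock: 0.95
ee_pos: [384.8, -311.6, 159.9]
tool_rot: [[0.989, 0.15, -0.001], [0.15, -0.989, 0.0], [-0.001, -0.0, -1.0]]
force: [-0.1, -0.2, 0.0]
opening: 59.9
```

```bash
python3 - <<'E'
from h import *
print(apply([0,0,.28],[.22,-.181,.071])[0]); o=log(); print(o['clock'],o['ee_pos'],o['tool_rot'][:,0],o['opening'],o['joint_positions'])
s=snap('wrist','w1'); snap('side','s1')
E
```

```text
[ 384.6811453  -312.31418309  160.304     ]
0.95 [ 384.75374807 -311.61707173  159.93689835] [ 9.88647043e-01  1.50255017e-01 -6.74218647e-04] 59.92903657445464 [-8.30904100e-01 -2.09812647e-01  1.98173478e+00 -5.05009903e-04
  1.37014347e+00  5.89166789e-01]
```

View pics/w1.png

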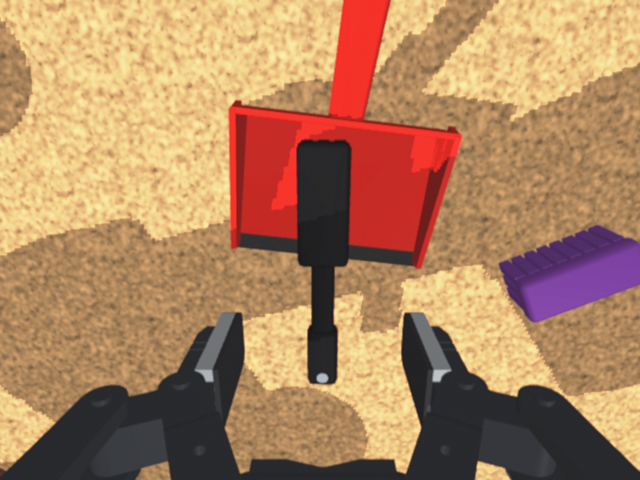

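View pics/s1.png

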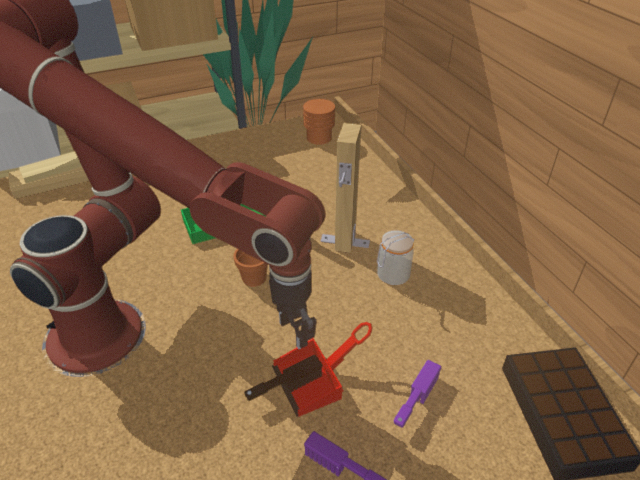

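```bash
python3 - <<'E'
from h import *
s=load('w1'); print(-s['R'].T@s['t'])
for n,a in dict(front=(324,143,48),backend=(323.5,265,48),end=(322,384,50),fL=(299,143,48),fR=(350,143,48),panlipL=(233,249,12),lipR=(418,268,12),bL=(232,104,45),bR=(460,131,45),barL=(331,113,50),barR=(365,119,50)).items(): print(n,ray(s,*a).round(1))
E
```

```text
[ 467.6732112  -299.6310555   300.38610095]
front [ 443.2 -304.3   48. ]
backend [ 366.  -315.8   48. ]
end [ 275.2 -328.6   50. ]
fL [ 441.  -289.6   48. ]
fR [ 445.5 -319.5   48. ]
panlipL [ 354.  -250.2   12. ]
lipR [ 359.8 -388.5   12. ]
bL [ 456.8 -248.    45. ]
bR [ 462.  -383.2   45. ]
barL [ 460.7 -305.7   50. ]
barR [ 460.4 -325.6   50. ]
```

send_rows(
  squeeze=40,
  steps=[
    [[0,0,0],[0.005,0,0.04],70],
    [[0,0,0],[0.005,0,0.08],70],
    [[0,0,0],[0.005,0,0.11],70],
    [[0,0,0],[0.005,0,0.13],70],
    [[0,0,0],[0.005,0,0.142],70],
    [[0,0,0],[0.005,0,0.142],70],
    [[0,0,0],[0.005,0,0.142],55],
    [[0,0,0],[0.005,0,0.142],45],
    [[0,0,0],[0.005,0,0.142],35],
    [[0,0,0],[0.005,0,0.142],20],
    [[0,0,0],[0.005,0,0.142],10],
    [[0,0,0],[0.005,0,0.142],10],
    [[0,0,0],[0.005,0,0.142],10],
    [[0,0,0],[0.005,0,0.142],10],
  ],
)

```text
clock: 2.45
ee_pos: [390.7, -312.8, 20.2]
tool_rot: [[0.989, 0.148, 0.002], [0.148, -0.989, -0.003], [0.002, 0.003, -1.0]]
force: [-0.6, -0.4, 6.6]
opening: 33.3
```

```bash
python3 - <<'E'
from h import *
print(apply([0,0,0],[.005,0,.142])[0]); o=log(); print(o['clock'],o['ee_pos'],o['opening'],o['force'])
s=snap('wrist','w2'); snap('side','s2')
E
```

```text
[ 389.62589348 -311.57292374   18.304     ]
2.45 [ 390.73137928 -312.84306906   20.1888928 ] 33.284825178662274 [-0.6208015  -0.40282975  6.56789648]
```

View pics/w2.png

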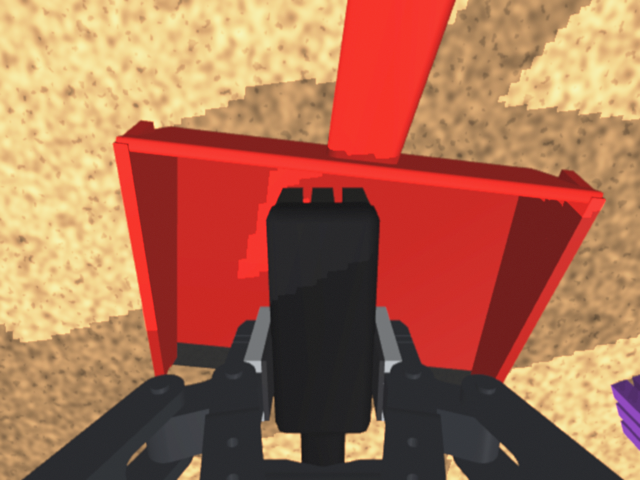

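send_rows(
  steps=[
    [[0,0,0],[0,0,-0.004],10],
    [[0,0,0],[0,0,-0.012],10],
    [[0,0,0],[0,0,-0.025],10],
    [[0,0,0],[0,0,-0.045],10],
    [[0,0,0],[0,0,-0.07],10],
    [[0,0,0],[0,0,-0.095],10],
    [[0,0,0],[0,0,-0.12],10],
    [[0,0,0],[0,0,-0.14],10],
    [[0,0,0],[0,0,-0.15],10],
    [[0,0,0],[0,0,-0.15],10],
  ],
)

```text
clock: 3.55
ee_pos: [390.4, -312.3, 170.5]
tool_rot: [[0.989, 0.148, 0.003], [0.148, -0.989, -0.003], [0.002, 0.003, -1.0]]
force: [0.7, -0.4, -0.9]
opening: 33.3
```

```bash
python3 - <<'E'
from h import *
print(apply([0,0,0],[0,0,-.15])[0]); o=log(); print(o['clock'],o['ee_pos'],o['opening'],o['force'])
s=snap('wrist','w3'); snap('side','s3'); snap('top','t3')
print(rel([428,283.5,168],down(0)))
E
```

```text
[ 389.62589348 -311.57292374  168.304     ]
3.55 [ 390.36850837 -312.29333459  170.53680971] 33.27069657013791 [ 0.74998802 -0.38460868 -0.87532388]
(array([0.    , 0.    , 0.1488]), array([ 1.262e-01, -5.828e-01,  3.000e-04]))
```

View pics/s3.png

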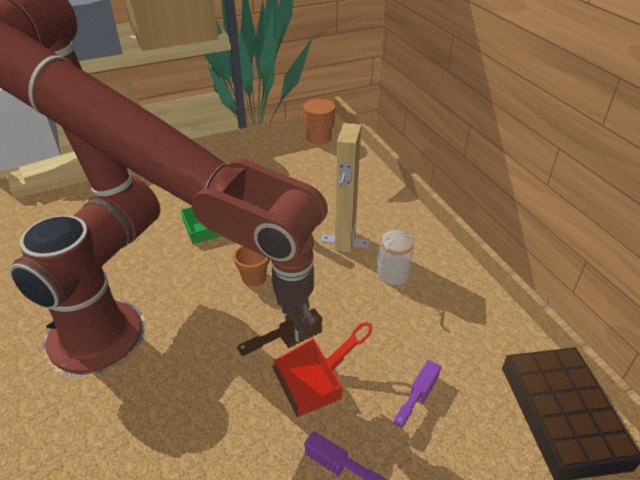

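View pics/w3.png

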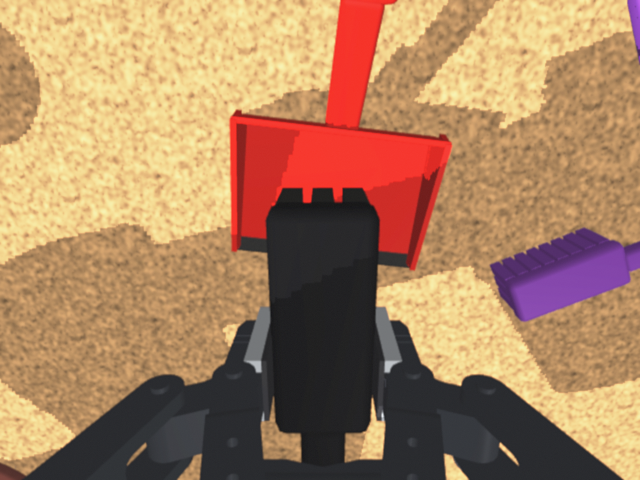

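send_rows(
  steps=[
    [[0,0,0],[0.003,-0.012,0],10],
    [[0,0,0.01],[0.009,-0.04,0],10],
    [[0,0,0.03],[0.018,-0.08,0],10],
    [[0,0,0.05],[0.027,-0.125,0],10],
    [[0,0,0.07],[0.037,-0.17,0],10],
    [[0,0,0.08],[0.047,-0.215,0],10],
    [[0,0,0.09],[0.057,-0.26,0],10],
    [[0,0,0.1],[0.066,-0.305,0],10],
    [[0,0,0.11],[0.076,-0.35,0],10],
    [[0,0,0.12],[0.086,-0.395,0],10],
    [[0,0,0.13],[0.095,-0.44,0],10],
    [[0,0,0.14],[0.105,-0.485,0],10],
    [[0,0,0.149],[0.114,-0.525,0],10],
    [[0,0,0.149],[0.121,-0.56,0],10],
    [[0,0,0.149],[0.126,-0.58,0],10],
    [[0,0,0.149],[0.126,-0.583,0],10],
    [[0,0,0.149],[0.126,-0.583,0],10],
    [[0,0,0.149],[0.126,-0.583,0],10],
  ],
)

```text
clock: 5.5
ee_pos: [427.2, 282.9, 167.6]
tool_rot: [[1.0, -0.001, -0.001], [-0.001, -1.0, -0.001], [-0.001, 0.001, -1.0]]
force: [0.8, 0.3, -0.7]
opening: 33.3
```

```bash
python3 - <<'E'
from h import *
print(apply([0,0,.149],[.126,-.583,0])[0]); o=log(); print(o['clock'],o['ee_pos'],o['tool_rot'],o['opening'],o['force'],o['joint_positions'])
s=snap('wrist','w4'); snap('top','t4')
E
```

```text
[427.80270728 283.66444982 168.304     ]
5.5 [427.20748323 282.88055205 167.64934506] [[ 9.99999132e-01 -6.53016063e-04 -1.14479781e-03]
 [-6.54064804e-04 -9.99999367e-01 -9.15958669e-04]
 [-1.14419895e-03  9.16706645e-04 -9.99998925e-01]] 33.303575846138536 [ 0.79985313  0.34136761 -0.66457084] [ 4.39738785e-01 -1.71580882e-01  1.93552419e+00 -3.47846362e-04
  1.37907517e+00  2.01125518e+00]
```

View pics/w4.png

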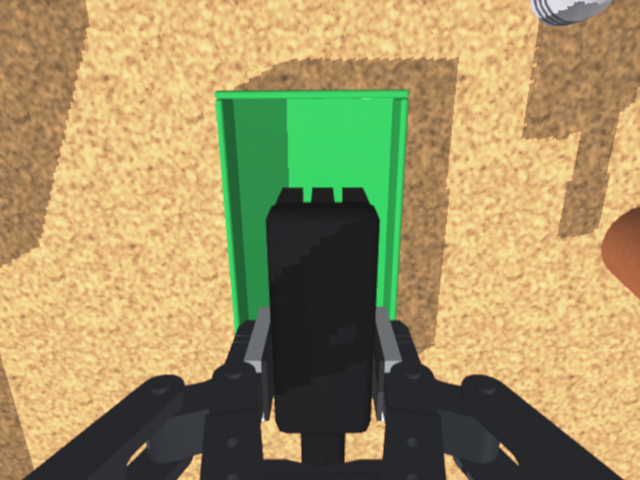

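View pics/t4.png

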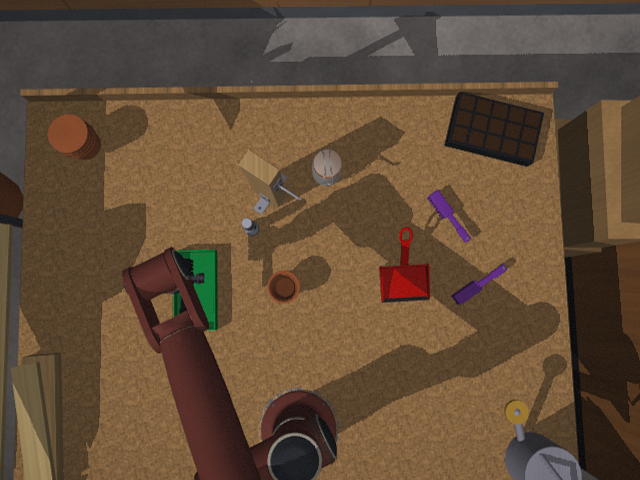

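```bash
python3 - <<'E'
from h import *
s=load('w4')
for n,a in dict(TL=(217,93,40),TR=(408,93,40),bl=(236,330,40),br=(393,330,40)).items(): print(n,ray(s,*a).round(1))
E
```

```text
TL [514.3 346.   40. ]
TR [514.2 230.1  40. ]
bl [350.2 345.7  40. ]
br [350.1 230.3  40. ]
```

send_rows(
  steps=[
    [[0,0,0],[0.001,-0.002,0.02],10],
    [[0,0,0],[0.001,-0.0025,0.05],10],
    [[0,0,0],[0.001,-0.0025,0.08],10],
    [[0,0,0],[0.001,-0.0025,0.11],10],
    [[0,0,0],[0.001,-0.0025,0.13],10],
    [[0,0,0],[0.001,-0.0025,0.138],10],
    [[0,0,0],[0.001,-0.0025,0.141],10],
    [[0,0,0],[0.001,-0.0025,0.143],10],
    [[0,0,0],[0.001,-0.0025,0.143],10],
    [[0,0,0],[0.001,-0.0025,0.143],10],
  ],
)

```text
clock: 6.6
ee_pos: [429.7, 286.5, 26.6]
tool_rot: [[1.0, -0.0, 0.002], [-0.0, -1.0, 0.001], [0.002, -0.001, -1.0]]
force: [0.2, 0.7, -0.6]
opening: 33.4
```

```bash
python3 - <<'E'
from h import *
print(apply([0,0,0],[.001,-.0025,.143])[0]); o=log(); print(o['clock'],o['ee_pos'],o['opening'],o['force'])
E
```

```text
[428.80320632 286.16425015  25.304     ]
6.6 [429.72391156 286.54453327  26.59164479] 33.38276298094713 [ 0.16788536  0.67916078 -0.62171997]
```

Down in 1 mm steps until contact shows.

send_rows(
  steps=[
    [[0,0,0],[0,0,0.001],10],
    [[0,0,0],[0,0,0.002],10],
    [[0,0,0],[0,0,0.003],10],
    [[0,0,0],[0,0,0.004],10],
    [[0,0,0],[0,0,0.005],10],
    [[0,0,0],[0,0,0.005],10],
  ],
)

```text
clock: 7.2
ee_pos: [428.8, 286.2, 21.2]
tool_rot: [[1.0, -0.0, -0.001], [-0.0, -1.0, -0.0], [-0.001, 0.0, -1.0]]
force: [-4.8, -1.0, 6.1]
opening: 33.3
```

send_rows(
  steps=[
    [[0,0,0],[0,0,0],42],
    [[0,0,0],[0,0,0],46],
    [[0,0,0],[0,0,0],52],
    [[0,0,0],[0,0,0],60],
    [[0,0,0],[0,0,0],60],
    [[0,0,0],[0,0,-0.01],60],
    [[0,0,0],[0,0,-0.03],60],
    [[0,0,0],[0,0,-0.06],60],
    [[0,0,0],[0,0,-0.1],60],
    [[0,0,0],[0,0,-0.145],60],
    [[0,0,0],[0,0,-0.145],60],
  ],
)

```text
clock: 8.3
ee_pos: [433.0, 288.2, 174.3]
tool_rot: [[1.0, -0.0, 0.013], [-0.0, -1.0, 0.006], [0.013, -0.006, -1.0]]
force: [0.7, -0.2, 0.6]
opening: 51.1
```

```bash
python3 - <<'E'
from h import *
print(apply([0,0,0],[0,0,.005])[0]);print(apply([0,0,0],[0,0,-.145])[0]); o=log(); print(o['clock'],o['ee_pos'],o['opening'],o['force'])
s=snap('wrist','w5');snap('side','s5')
for n,a in dict(tray_TL=(217,93,40)).items(): pass
E
```

```text
[428.80320632 286.16425015  20.304     ]
[428.80320632 286.16425015 165.304     ]
8.3 [432.99706105 288.2176031  174.31590875] 51.05618762765999 [ 0.74481126 -0.2410395   0.64449247]
```

View pics/w5.png

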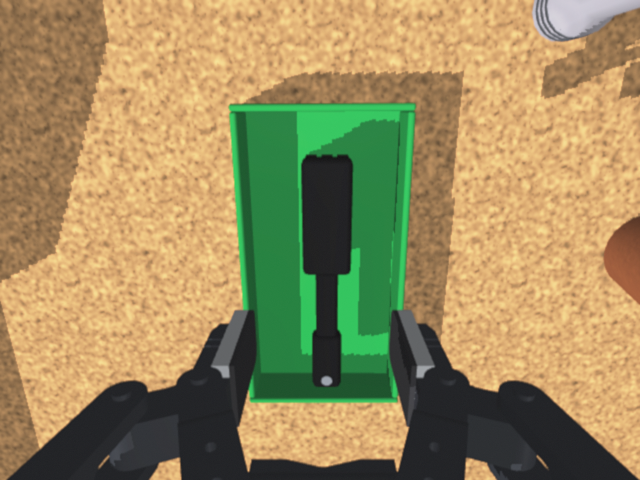

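```bash
python3 - <<'E'
from h import *
s=load('w5')
for n,a in dict(TL=(231,105,40),TR=(414,105,40),BL=(249,401,40),BR=(397,401,40),front=(327,155,49),end=(326,386,51)).items(): print(n,ray(s,*a).round(1))
for l in open('/tmp/log.txt'):
    q,p,R=json.loads(l); print(np.round(q,3),np.round(p,1))
E
```

```text
TL [514.9 346.1  40. ]
TR [514.9 230.8  40. ]
BL [290.1 347.1  40. ]
BR [290.7 228.9  40. ]
front [484.9 285.5  49. ]
end [313.  285.6  51. ]
[-1.261  0.053  1.614  0.     1.476 -0.119] [ 259.7 -567.9  230.3]
[-8.310e-01 -2.100e-01  1.982e+00 -1.000e-03  1.370e+00  5.890e-01] [ 384.8 -311.6  159.9]
[-0.824 -0.01   2.057 -0.     1.091  0.598] [ 390.7 -312.8   20.2]
[-0.824 -0.21   1.964  0.     1.384  0.598] [ 390.4 -312.3  170.5]
[ 0.44  -0.172  1.936 -0.     1.379  2.011] [427.2 282.9 167.6]
[ 0.444  0.018  2.016 -0.     1.105  2.015] [429.7 286.5  26.6]
[ 0.444 -0.169  1.922  0.     1.374  2.015] [433.  288.2 174.3]
```

```bash
cat > fk.py <<'E'
from h import *
from scipy.optimize import least_squares
def E(ax,a): return Ro.from_euler(ax,a).as_matrix()
def fk(q,P,sg=1):
    a1,b,d1,L1,L2,e,L6=P
    A=E('z',q[0]); B=A@E('y',q[1]); C=A@E('y',q[1]+q[2])
    T=C@E('z',sg*q[3])@E('y',q[4])
    p=A@[a1,b,d1]+B@[0,0,L1]+C@[e,0,L2]+T@[0,0,L6]
    return p, T@E('z',q[5]+np.pi/2)
def data():
    return [tuple(map(np.array,json.loads(l))) for l in open('/tmp/log.txt')]
def fit():
    D=data()
    f=lambda P: np.concatenate([fk(q,P)[0]-p for q,p,R in D]+[[(P[6]-300)*.001,(P[5])*.01,(P[0])*.001]])
    return least_squares(f,[0,75,300,400,400,0,300])
if __name__=='__main__':
    r=fit(); print(r.x.round(1)); print(np.abs(r.fun).max(),r.fun.round(1))
    for q,p,R in data(): print(np.abs(fk(q,r.x)[1]-R).max())
E
python3 fk.py
```

```text
[ -0.   74.2 237.7 426.4 609.9  95.6 279.3]
0.9561496820823588 [-0.  0.  0.  0. -0.  0.  0. -0. -0. -0.  0.  0. -0. -0.  0.  0.  0. -0.
 -0. -0.  0. -0.  1. -0.]
2.1946962476537824e-16
3.608224830031759e-16
5.273559366969494e-16
3.655929725621121e-16
2.972882356955253e-16
2.6194324487249787e-16
1.7433970933566911e-16
```

```bash
cat > ik.py <<'E'
from fk import *
lo=np.array([-3.01,-1.01,.06,-1.02,.09,-3.14]);hi=np.array([3.01,2.22,2.58,4.17,2.62,3.14])
try: PP=fit().x
except Exception: PP=None
def ik(p,R,n=25,seed0=None):
    best=[]
    rng=np.random.default_rng(0)
    for i in range(n):
        x0=seed0 if (seed0 is not None and i==0) else rng.uniform(lo,hi)
        def f(q):
            pp,RR=fk(q,PP); return np.concatenate([(pp-p)/100,Ro.from_matrix(R.T@RR).as_rotvec()])
        r=least_squares(f,np.clip(x0,lo+1e-3,hi-1e-3),bounds=(lo,hi))
        if r.cost<1e-8 and not any(np.abs(r.x-b).max()<.02 for b in best): best.append(r.x)
    return best
# pan frame orientation when hanging
def panhang(az):
    d=np.array([np.cos(az),np.sin(az),0]);u=np.array([0,0,1.]);t=np.radians(53)
    x=np.cos(t)*d+np.sin(t)*u; z=-np.sin(t)*d+np.cos(t)*u; return np.c_[x,np.cross(z,x),z]
def toolinpan(a,flip=1):
    a=np.radians(a); z=np.array([np.cos(a),0,-np.sin(a)]); x=np.array([np.sin(a),0,np.cos(a)])*flip
    return np.c_[x,np.cross(z,x),z]
GRIP=np.array([73,0,49.]);LOOP=np.array([146.5,0,111.])
def tcp_for(Rp,loop,a,flip=1):
    Rt=Rp@toolinpan(a,flip); return loop+Rp@(GRIP-LOOP)+Rt@[0,0,19], Rt
E
python3 - <<'E'
from ik import *
az=np.radians(54.9); d=np.array([np.cos(az),np.sin(az),0])
loop=np.array([678.3,69.8,0])-d*(45+58)+[0,0,269]; print(loop)
for a in (50,60,70,80,90):
  for fl in (1,-1):
    p,R=tcp_for(panhang(az),loop,a,fl)
    print(a,fl,p.round(0),R[:,2].round(2),[b.round(2).tolist() for b in ik(p,R)])
E
```

```text
[619.07445904 -14.46942089 269.        ]
50 1 [633.   5. 174.] [0.57 0.82 0.05] [[-0.58, 0.32, 2.0, 1.63, 1.58, -0.74]]
50 -1 [633.   5. 174.] [0.57 0.82 0.05] [[-0.58, 0.32, 2.0, 1.63, 1.58, 2.4]]
60 1 [633.   5. 171.] [ 0.57  0.81 -0.12] [[-0.58, 0.22, 2.01, 1.49, 1.47, -0.65]]
60 -1 [633.   5. 171.] [ 0.57  0.81 -0.12] [[-0.58, 0.22, 2.01, 1.49, 1.47, 2.49]]
70 1 [633.   5. 167.] [ 0.55  0.78 -0.29] [[-0.56, 0.14, 2.01, 1.35, 1.37, -0.54]]
70 -1 [633.   5. 167.] [ 0.55  0.78 -0.29] [[-0.56, 0.14, 2.01, 1.35, 1.37, 2.6]]
80 1 [632.   4. 164.] [ 0.51  0.73 -0.45] [[-0.53, 0.07, 1.99, 1.18, 1.29, -0.41]]
80 -1 [632.   4. 164.] [ 0.51  0.73 -0.45] [[-0.53, 0.07, 1.99, 1.18, 1.29, 2.73]]
90 1 [631.   2. 162.] [ 0.46  0.65 -0.6 ] [[-0.48, 0.02, 1.96, 1.0, 1.23, -0.27]]
90 -1 [631.   2. 162.] [ 0.46  0.65 -0.6 ] [[-0.48, 0.02, 1.96, 1.0, 1.23, 2.87]]
```

```bash
python3 - <<'E'
from ik import *
o=ctrl.get_obs(); print(o['ee_pos'])
Rp=E('z',np.radians(2.5)); Rt=Rp@toolinpan(80)
p=np.array([482.5,-314.6,49])-110*Rt[:,2]; print(p,Rt[:,2]); print(rel(p,Rt)); print([b.round(2) for b in ik(p,Rt,6)])
E
```

```text
[429.87773293 286.69456174 167.87551382]
[ 463.41688066 -315.43318698  157.32885283] [ 0.1734829   0.00757443 -0.98480775]
(array([ 0.0038,  0.1745, -0.0437]), array([0.0347, 0.6016, 0.008 ]))
[array([-0.8 , -0.13,  1.93,  0.14,  1.23,  0.69])]
```

send_rows(
  steps=[
    [[0,0,0],[0,0.015,0],60],
    [[0,0,0],[0.002,0.05,0],60],
    [[0,0,0],[0.005,0.095,0],60],
    [[0,0,0],[0.008,0.14,0],60],
    [[0,0,0],[0.011,0.185,0],60],
    [[0,0,0],[0.014,0.23,0],60],
    [[0,0,0],[0.016,0.275,0],60],
    [[0,0,0],[0.019,0.32,0],60],
    [[0,0,0],[0.021,0.365,0],60],
    [[0.001,0.03,-0.01],[0.024,0.41,0.002],60],
    [[0.001,0.06,-0.01],[0.027,0.455,0.003],60],
    [[0.002,0.09,-0.02],[0.03,0.5,0.004],60],
    [[0.003,0.12,-0.03],[0.032,0.545,0.006],60],
    [[0.004,0.15,-0.04],[0.034,0.58,0.008],60],
    [[0.004,0.175,-0.044],[0.035,0.6,0.008],60],
    [[0.004,0.175,-0.044],[0.035,0.602,0.008],60],
    [[0.004,0.175,-0.044],[0.035,0.602,0.008],60],
    [[0.004,0.175,-0.044],[0.035,0.602,0.008],60],
  ],
)

```text
clock: 10.2
ee_pos: [463.1, -314.7, 156.3]
tool_rot: [[0.984, 0.045, 0.172], [0.044, -0.999, 0.009], [0.173, -0.002, -0.985]]
force: [0.1, -0.4, 0.2]
opening: 51.3
```

```bash
python3 - <<'E'
from ik import *
print(apply([.004,.175,-.044],[.035,.602,.008])[0]); o=log(); print(o['clock'],o['ee_pos'],o['tool_rot'],o['joint_positions'])
import fk as F
r=F.fit(); print(r.x.round(2),np.abs(r.fun).max())
q,p,R=F.data()[-1]
print(fk(q,r.x)[0]-p, np.abs(fk(q,r.x)[1]-R).max(), np.abs(fk(q,r.x,-1)[1]-R).max())
snap('wrist','w6');snap('top','t6');snap('side','s6')
E
```

```text
[ 463.6830311  -315.84272475  157.304     ]
10.2 [ 463.0722393  -314.69040832  156.25935113] [[ 0.98402805  0.04451947  0.17235664]
 [ 0.04354402 -0.99900693  0.00943812]
 [ 0.17260566 -0.00178228 -0.9849894 ]] [-0.79546269 -0.13226377  1.92762662  0.13785381  1.23408763  0.69265712]
[-2.0000e-02  7.4200e+01  2.3796e+02  4.2636e+02  6.0989e+02  9.5620e+01
  2.7950e+02] 0.9561657532140467
[-0.00037332  0.00069486  0.00101028] 2.8449465006019636e-16 0.20618936086844328
```

View pics/w6.png

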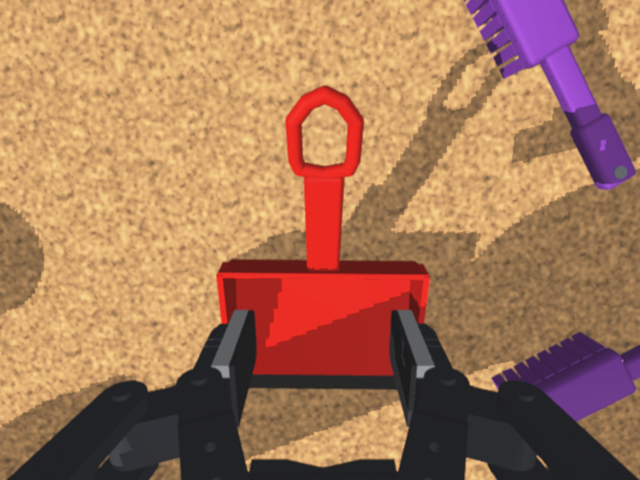

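View pics/s6.png

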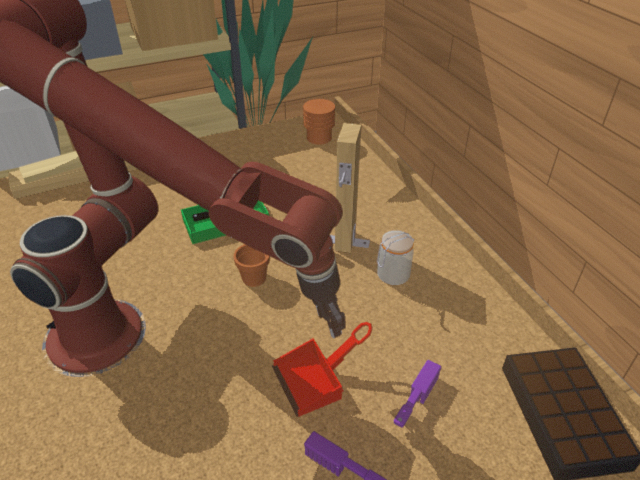

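```bash
python3 - <<'E'
from h import *
s=load('w6')
im=s['pixels'].astype(int); red=(im[...,0]>150)&(im[...,1]<80)&(im[...,2]<90)
for v in (90,100,104,110,130,180,200,220,240,260,275):
    c=np.flatnonzero(red[v,200:460])+200; print(v,c.min(),c.max(),(c.min()+c.max())/2)
c=np.flatnonzero(red[80:200,325])+80; print(c)
for n,a in dict(loopin=(324.5,103,111),looptip=(324.5,87,113.6),bar200=(324.5,200,83),bar240=(323.5,240,63),bL=(219,275,45),bR=(430,275,45)).items(): print(n,ray(s,*a).round(1))
W=cloud(s)
for v in (200,210,220,230,240,250): print(v,W[v,316:332].mean(0).round(1))
E
```

```text
90 314 332 323.0
100 299 348 323.5
104 296 353 324.5
110 292 355 323.5
130 287 362 324.5
180 304 343 323.5
200 305 341 323.0
220 306 341 323.5
240 306 339 322.5
260 306 338 322.0
275 217 428 322.5
[ 86  87  88  89  90  91  92  93  94  95  96  97  98  99 100 101 102 103
 166 167 168 169 170 171 172 173 174 175 176 177 178 179 180 181 182 183
 184 185 186 187 188 189 190 191 192 193 194 195 196 197 198 199]
loopin [ 553.9 -312.1  111. ]
looptip [ 560.3 -311.8  113.6]
bar200 [ 508.  -314.3   83. ]
bar240 [ 483.  -314.9   63. ]
bL [ 454.2 -248.1   45. ]
bR [ 460.3 -385.3   45. ]
200 [ 507.7 -313.8   77.3]
210 [ 502.9 -314.    87.2]
220 [ 495.4 -314.4   66.8]
230 [ 488.9 -314.7   61.5]
240 [ 481.8 -315.    55.2]
250 [ 474.6 -315.3   49.6]
```

send_rows(
  squeeze=60,
  steps=[
    [[0,0,0],[0,0,0.02],60],
    [[0,0,0],[-0.001,0,0.05],60],
    [[0,0,0],[-0.001,0,0.085],60],
    [[0,0,0],[-0.001,0,0.11],60],
    [[0,0,0],[-0.001,0,0.125],60],
    [[0,0,0],[-0.001,0,0.132],60],
    [[0,0,0],[-0.001,0,0.132],60],
    [[0,0,0],[-0.001,0,0.132],60],
    [[0,0,0],[-0.001,0,0.132],45],
    [[0,0,0],[-0.001,0,0.132],35],
    [[0,0,0],[-0.001,0,0.132],28],
    [[0,0,0],[-0.001,0,0.132],20],
    [[0,0,0],[-0.001,0,0.132],8],
    [[0,0,0],[-0.001,0,0.132],5],
    [[0,0,0],[-0.001,0,0.132],5],
    [[0,0,0],[-0.001,0,0.132],5],
  ],
)

```text
clock: 11.95
ee_pos: [486.3, -315.0, 28.1]
tool_rot: [[0.984, 0.044, 0.175], [0.043, -0.999, 0.008], [0.175, 0.0, -0.984]]
force: [0.5, 1.5, 4.9]
opening: 21.2
```

```bash
python3 - <<'E'
from h import *
print(apply([0,0,0],[-.001,0,.132])[0]); o=log(); print(o['clock'],o['ee_pos'],o['tool_rot'],o['opening'],o['force'])
s=snap('wrist','w7'); snap('side','s7')
E
```

```text
[ 485.66266253 -314.85856511   27.14668276]
11.95 [ 486.32596893 -315.03960823   28.06744493] [[ 9.83549476e-01  4.37551713e-02  1.75259559e-01]
 [ 4.30970260e-02 -9.99042277e-01  7.56140538e-03]
 [ 1.75422560e-01  1.16149488e-04 -9.84493226e-01]] 21.244264030388656 [0.46844014 1.46858222 4.94061087]
```

View pics/w7.png

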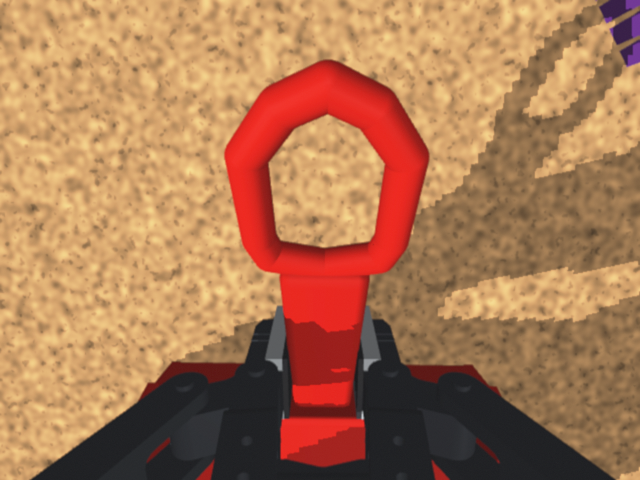

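```bash
python3 - <<'E'
from h import *
s=load('w7'); o=ctrl.get_obs(); p=o['ee_pos'];R=o['tool_rot']
im=s['pixels'].astype(int); red=(im[...,0]>150)&(im[...,1]<80)&(im[...,2]<90)
c=np.flatnonzero(red[40:300,327])+40; print(c.min(),c.max(),np.flatnonzero(np.diff(c)>1), c[np.flatnonzero(np.diff(c)>1)], c[np.flatnonzero(np.diff(c)>1)+1])
for v in (150,160,180,200): 
    c=np.flatnonzero(red[v,200:460])+200; g=np.flatnonzero(np.diff(c)>1); print(v,c.min(),c.max(),c[g],c[g+1])
W=cloud(s)
for n,a in dict(inn=(327,113,111),tip=(327,60,113.6),low=(327,248,88)).items():
    X=ray(s,*a); print(n,X.round(1),'tool',(R.T@(X-p)).round(1))
m=red&(np.mgrid[0:480,0:640][0]<110); print('depth loop top',np.median(W[m],0), np.percentile(W[m][:,2],[5,50,95]))
a=np.radians(80); from ik import toolinpan,GRIP,LOOP
T=toolinpan(80); print('expected if grip at tcp-19:',T.T@(LOOP-GRIP)-[0,0,19])
E
```

```text
62 299 [51] [113] [252]
150 225 423 [273] [376]
160 226 428 [265 426] [383 428]
180 229 421 [261] [383]
200 234 416 [264] [380]
inn [ 554.  -313.4  111. ] tool [ 81.2   1.3 -69.7]
tip [ 561.5 -313.   113.6] tool [ 89.    1.3 -71. ]
low [ 527.9 -314.9   88. ] tool [ 51.4   1.6 -51.7]
depth loop top [ 556.62967939 -312.57171167  113.56708075] [111.33700891 113.56708075 115.38086609]
expected if grip at tcp-19: [ 83.14955686   0.         -67.29493963]
```

send_rows(
  steps=[
    [[0,0,0],[0.0005,0,-0.003],5],
    [[0,0,0],[0.0015,0,-0.009],5],
    [[0,0,0],[0.0035,0,-0.02],5],
    [[0,0,0],[0.006,0,-0.034],5],
    [[0,0,0],[0.0095,0,-0.054],5],
    [[0,0,0],[0.013,0,-0.074],5],
    [[0,0,0],[0.0165,0,-0.094],5],
    [[0,0,0],[0.0195,0,-0.11],5],
    [[0,0,0],[0.021,0,-0.118],5],
    [[0,0,0],[0.021,0,-0.118],5],
    [[0,0,0],[0.021,0,-0.118],5],
  ],
)

```text
clock: 13.15
ee_pos: [485.4, -314.6, 146.3]
tool_rot: [[0.984, 0.044, 0.173], [0.043, -0.999, 0.008], [0.173, -0.001, -0.985]]
force: [0.7, 0.2, -2.1]
opening: 20.8
```

```bash
python3 - <<'E'
from h import *
print(apply([0,0,0],[.021,0,-.118])[0]); o=log(); print(o['clock'],o['ee_pos'],o['tool_rot'],o['opening'],o['force'])
s=snap('wrist','w8'); ss=snap('side','s8'); t=snap('top','t8')
im=s['pixels'].astype(int); red=(im[...,0]>150)&(im[...,1]<80)&(im[...,2]<90)
c=np.flatnonzero(red[40:300,327])+40; g=np.flatnonzero(np.diff(c)>1); print(c.min(),c[g],c[g+1])
a=cv2.resize(t['pixels'][140:215,230:320,::-1],None,fx=6,fy=6,interpolation=cv2.INTER_CUBIC)
b=cv2.resize(ss['pixels'][120:210,325:365,::-1],None,fx=6,fy=6,interpolation=cv2.INTER_CUBIC)
c=np.zeros((545,800,3),np.uint8); c[:a.shape[0],:a.shape[1]]=a; c[:b.shape[0],550:550+b.shape[1]]=b
cv2.imwrite('pics/z1.png',c)
E
```

```text
[ 485.79398954 -314.86943957  147.00068826]
13.15 [ 485.43981302 -314.57045032  146.33794266] [[ 9.83916645e-01  4.39520078e-02  1.73136524e-01]
 [ 4.31388124e-02 -9.99033279e-01  8.45877493e-03]
 [ 1.73340930e-01 -8.53825408e-04 -9.84861510e-01]] 20.814514556533453 [ 0.66016291  0.15334807 -2.13096873]
64 [115] [253]
```

View pics/z1.png

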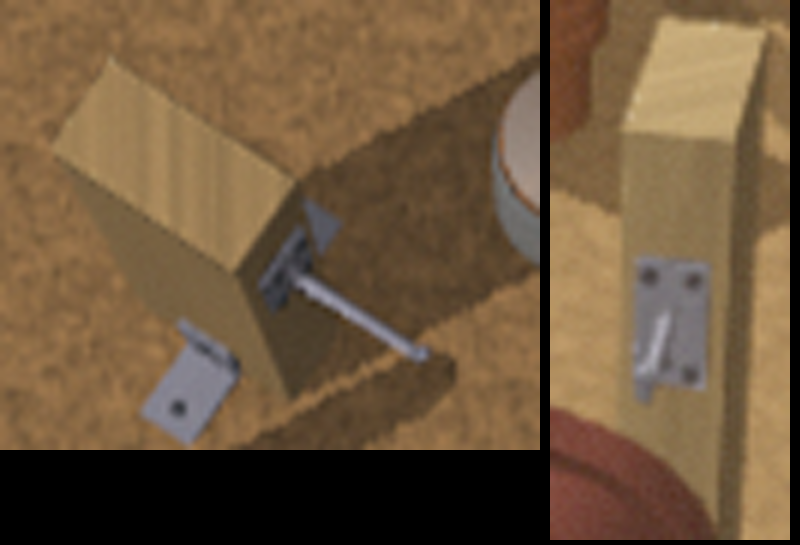

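View pics/s8.png

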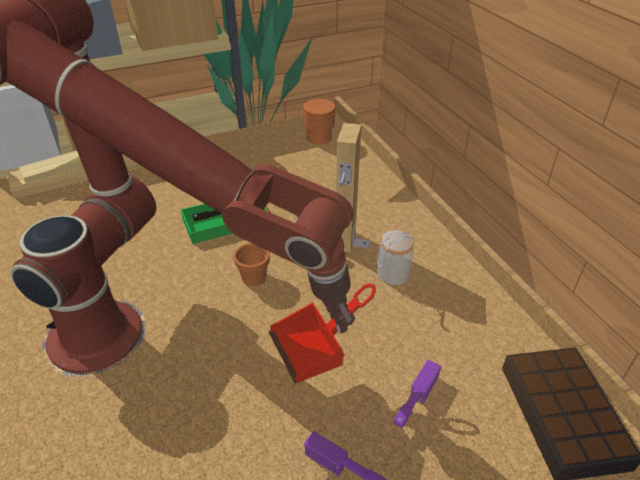

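```bash
python3 - <<'E'
from h import *
t=load('t8');s=load('s8')
az=np.radians(54.9); d=np.array([np.cos(az),np.sin(az),0]); f=np.array([678.3,69.8,0])-45*d
print('face',f)
for h in (260,266,272):
  for n,x,z in (('root',0,0),('bend',-66,0),('tiptop',-72,18),('stay',-40,-3)):
    X=f+d*x+[0,0,h+z]; u,v=proj(t,X);a,b=proj(s,X); print(h,n,'top',round(u,1),round(v,1),'zoom',round((u-230)*6),round((v-140)*6),' side',a.round(1),b.round(1),'zoom',round((a-325)*6+550),round((b-120)*6))
for n,z in (('posttopcorners',345),):
  for y in (-22.5,22.5):
    X=f+np.array([-d[1],d[0],0])*y+[0,0,z]; u,v=proj(t,X);a,b=proj(s,X); print('corner',round((u-230)*6),round((v-140)*6),round((a-325)*6+550),round((b-120)*6))
E
```

```text
face [652.42476366  32.98326272   0.        ]
260 root top 277.5 185.8 zoom 285 275  side 343.6 174.0 zoom 662 324
260 bend top 299.2 200.3 zoom 415 362  side 338.7 189.5 zoom 632 417
260 tiptop top 301.0 200.4 zoom 426 363  side 338.4 184.6 zoom 631 388
260 stay top 290.7 194.8 zoom 364 329  side 340.7 184.3 zoom 644 386
266 root top 277.3 185.4 zoom 284 272  side 343.7 171.9 zoom 662 311
266 bend top 299.1 199.9 zoom 415 359  side 338.8 187.4 zoom 633 404
266 tiptop top 300.9 200.0 zoom 426 360  side 338.5 182.4 zoom 631 375
266 stay top 290.6 194.4 zoom 363 326  side 340.7 182.2 zoom 644 373
272 root top 277.1 184.9 zoom 283 269  side 343.7 169.8 zoom 662 299
272 bend top 299.1 199.5 zoom 414 357  side 338.8 185.3 zoom 633 392
272 tiptop top 300.9 199.6 zoom 425 358  side 338.5 180.3 zoom 631 362
272 stay top 290.5 193.9 zoom 363 324  side 340.8 180.1 zoom 645 361
corner 303 188 725 147
corner 238 281 611 135
```

```bash
python3 - <<'E'
from h import *
from scipy.optimize import least_squares
t=load('t8');s=load('s8')
T=lambda a,b:(a/6+230,b/6+140); S=lambda a,b:((a-550)/6+325,b/6+120)
def mod(P):
    f=np.array([P[0],P[1],0]);d=np.array([np.cos(P[2]),np.sin(P[2]),0]);y=np.array([-d[1],d[0],0]); return f,d,y
obs=[]
def X(P,x,yy,z):
    f,d,y=mod(P); return f+d*x+y*yy+[0,0,z]
O=[(t,T(298,183),0,-22.5,345),(t,T(236,272),0,22.5,345),(t,T(112,58),90,-22.5,345),(t,T(52,150),90,22.5,345),
   (s,S(735,140),0,-22.5,345),(s,S(622,132),0,22.5,345),(s,S(765,35),90,-22.5,345),(s,S(662,17),90,22.5,345)]
HK=[(t,T(424,354),-71,0,17),(s,S(640,372),-71,0,18),(s,S(643,397),-67,0,-2)]
def res(P,which):
    r=[]
    if 'p' in which:
        for c,o,x,y,z in O: r.append(proj(c,X(P,x,y,z))-o)
    if 'h' in which:
        for c,o,x,y,z in HK: r.append(proj(c,X(P,x,y,z+P[3]))-o)
    return np.concatenate(r)
for w in ('p','ph'):
    r=least_squares(res,[655,35,.958,266],args=(w,)); print(w,r.x,np.degrees(r.x[2])); print(r.fun.reshape(-1,2).round(2).tolist())
E
```

```text
p [655.90521064  33.55797085   0.96278552 266.        ] 55.16354659730009
[[0.49, -0.7], [0.15, -0.0], [0.1, -0.51], [-0.64, -0.43], [-0.41, 0.77], [-0.6, 0.11], [0.22, -0.5], [-0.73, 0.7]]
ph [655.80357415  33.41716763   0.96257167 267.92730462] 55.15129388531575
[[0.55, -0.65], [0.21, 0.04], [0.17, -0.47], [-0.58, -0.4], [-0.42, 0.81], [-0.61, 0.14], [0.21, -0.46], [-0.74, 0.73], [-0.2, -0.71], [-0.03, -0.9], [-0.44, 1.05]]
```

```bash
cat > hang.py <<'E'
from ik import *
AZ=np.radians(55.15); D=np.array([np.cos(AZ),np.sin(AZ),0]); Y=np.array([-D[1],D[0],0]); F=np.array([655.8,33.4,267.])
LT=np.array([82,0.7,-69])   # loop in tool frame
def pose(x,y,z,tilt=0.):
    Rp=panhang(AZ); Rt=Rp@toolinpan(80+tilt); loop=F+D*x+Y*y+[0,0,z]
    return loop-Rt@LT, Rt
E
python3 - <<'E'
from hang import *
o=ctrl.get_obs(); q=o['joint_positions']
p0,R0=getcmd(); 
for x,z in ((-220,26),(-160,26),(-100,26),(-58,26),(-58,3)):
    p,R=pose(x,0,z); b=ik(p,R,1,q); print(x,z,p.round(1),[c.round(3) for c in b]); q=b[0] if b else q
p,R=pose(-220,0,26); rv,sh=rel(p,R); print(rv,np.degrees(np.linalg.norm(rv)),sh,R.round(3))
# interpolated in rotvec & shift: check ik and pan clearance
q=o['joint_positions']
for k in np.linspace(0,1,9):
    R=R0@Ro.from_rotvec(rv*k).as_matrix(); p=p0+R0@(sh*1000*k); b=ik(p,R,1,q); q=b[0]
    lip=p+R@([0,0,-22]+toolinpan(80).T@(np.array([[-50,70,0],[-50,-70,0],[50,70,0],[50,-70,0],[146,0,115]])-GRIP)[:, :].T.T[0]) 
    C=np.array([[-50,70,0],[-50,-70,0],[50,70,0],[50,-70,0],[146,0,115.]]); Wc=(R@(np.array([0,0,-21])[:,None]+toolinpan(80).T@(C-GRIP).T)).T+p
    print(round(k,2),q.round(2),Wc.round(0).tolist())
E
```

```text
-220 26 [ 543.4 -126.8  188.6] [array([-0.833,  0.013,  2.003,  1.052,  1.555, -0.495])]
-160 26 [577.7 -77.6 188.6] [array([-0.718,  0.009,  2.006,  1.099,  1.464, -0.446])]
-100 26 [611.9 -28.4 188.6] [array([-0.602,  0.022,  1.993,  1.142,  1.369, -0.399])]
-58 26 [635.9   6.1 188.6] [array([-0.522,  0.04 ,  1.975,  1.169,  1.303, -0.369])]
-58 3 [635.9   6.1 165.6] [array([-0.522,  0.077,  1.982,  1.181,  1.286, -0.411])]
[ 0.5653  0.8567 -0.7637] 73.3013610622141 [ 0.072  -0.1853 -0.0295] [[ 0.259  0.821  0.509]
 [ 0.373 -0.571  0.731]
 [ 0.891 -0.    -0.454]]
0.0 [-0.77 -0.08  1.89  0.14  1.21  0.72] [[356.0, -250.0, 119.0], [362.0, -390.0, 119.0], [456.0, -246.0, 119.0], [462.0, -386.0, 119.0], [555.0, -312.0, 234.0]]
0.12 [-0.79 -0.12  1.93  0.28  1.2   0.55] [[361.0, -239.0, 113.0], [382.0, -377.0, 107.0], [459.0, -224.0, 124.0], [480.0, -363.0, 118.0], [552.0, -287.0, 246.0]]
0.25 [-0.81 -0.14  1.97  0.41  1.22  0.38] [[368.0, -227.0, 107.0], [404.0, -362.0, 96.0], [462.0, -203.0, 130.0], [499.0, -338.0, 118.0], [549.0, -263.0, 257.0]]
0.38 [-0.84 -0.15  1.99  0.55  1.25  0
[... 231 characters left out ...]
38.0], [536.0, -284.0, 123.0], [541.0, -220.0, 276.0]]
0.62 [-0.86 -0.13  2.02  0.79  1.35 -0.09] [[402.0, -186.0, 87.0], [484.0, -299.0, 73.0], [473.0, -141.0, 142.0], [555.0, -255.0, 128.0], [537.0, -201.0, 283.0]]
0.75 [-0.86 -0.09  2.02  0.89  1.41 -0.24] [[418.0, -169.0, 81.0], [512.0, -272.0, 70.0], [478.0, -121.0, 145.0], [572.0, -224.0, 134.0], [533.0, -182.0, 289.0]]
0.88 [-0.85 -0.04  2.02  0.98  1.48 -0.37] [[436.0, -151.0, 75.0], [541.0, -243.0, 69.0], [484.0, -101.0, 148.0], [589.0, -193.0, 141.0], [530.0, -165.0, 293.0]]
1.0 [-0.83  0.01  2.    1.05  1.56 -0.49] [[455.0, -131.0, 70.0], [570.0, -211.0, 70.0], [490.0, -81.0, 150.0], [605.0, -161.0, 150.0], [528.0, -149.0, 296.0]]
```

send_rows(
  steps=[
    [[0.011,0.017,-0.015],[0.0015,-0.0035,-0.0005],5],
    [[0.034,0.051,-0.046],[0.004,-0.011,-0.002],5],
    [[0.068,0.103,-0.092],[0.0085,-0.022,-0.0035],5],
    [[0.107,0.163,-0.145],[0.0135,-0.035,-0.0055],5],
    [[0.147,0.223,-0.199],[0.0185,-0.048,-0.0075],5],
    [[0.186,0.283,-0.252],[0.024,-0.061,-0.0095],5],
    [[0.226,0.343,-0.305],[0.029,-0.074,-0.012],5],
    [[0.266,0.403,-0.359],[0.034,-0.087,-0.014],5],
    [[0.305,0.463,-0.412],[0.039,-0.1,-0.016],5],
    [[0.345,0.523,-0.466],[0.044,-0.113,-0.018],5],
    [[0.384,0.583,-0.519],[0.049,-0.126,-0.02],5],
    [[0.424,0.643,-0.573],[0.054,-0.139,-0.022],5],
    [[0.463,0.702,-0.626],[0.059,-0.152,-0.024],5],
    [[0.503,0.762,-0.68],[0.064,-0.165,-0.026],5],
    [[0.531,0.805,-0.718],[0.068,-0.174,-0.028],5],
    [[0.554,0.84,-0.748],[0.071,-0.182,-0.029],5],
    [[0.565,0.857,-0.764],[0.072,-0.185,-0.0295],5],
    [[0.565,0.857,-0.764],[0.072,-0.185,-0.0295],5],
    [[0.565,0.857,-0.764],[0.072,-0.185,-0.0295],5],
    [[0.565,0.857,-0.764],[0.072,-0.185,-0.0295],5],
  ],
)

```text
clock: 15.3
ee_pos: [543.4, -127.5, 188.9]
tool_rot: [[0.259, 0.82, 0.51], [0.373, -0.572, 0.73], [0.891, 0.001, -0.454]]
force: [-0.3, 0.3, -1.5]
opening: 21.0
```

```bash
python3 - <<'E'
from hang import *
print(apply([.565,.857,-.764],[.072,-.185,-.0295])[0]); o=log(); print(o['clock'],o['ee_pos'],o['tool_rot'].round(3),o['opening'],o['force'])
for n in ('wrist','side','top'): snap(n,n[0]+'9')
E
```

```text
[ 543.37006677 -127.16593152  188.61364778]
15.3 [ 543.4417068  -127.45665107  188.9022305 ] [[ 0.259  0.82   0.51 ]
 [ 0.373 -0.572  0.73 ]
 [ 0.891  0.001 -0.454]] 20.960228072027135 [-0.33582978  0.29720538 -1.53044218]
```

View pics/w9.png

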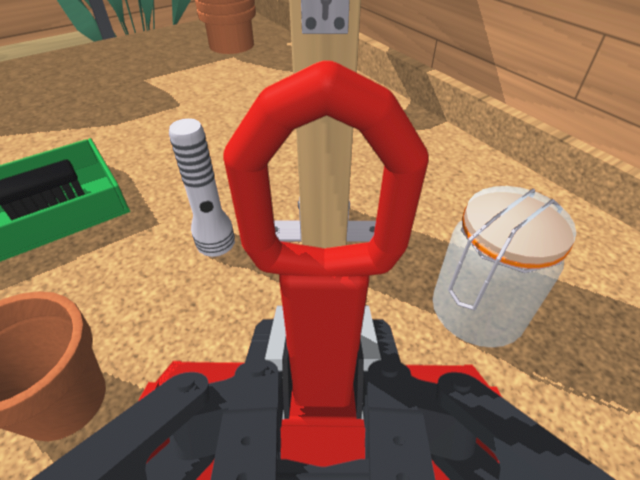

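View pics/s9.png

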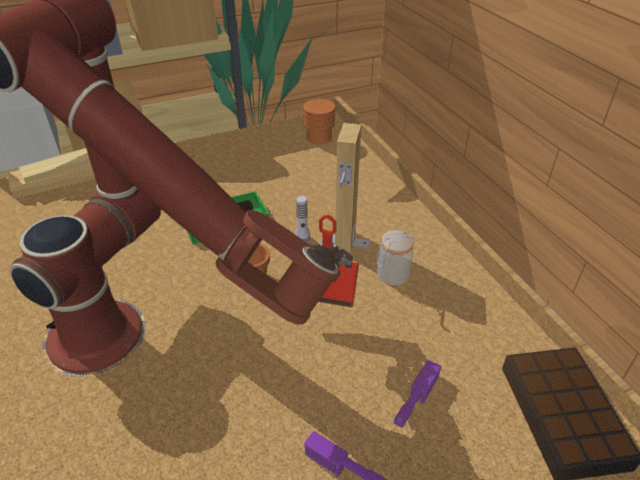

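View pics/t9.png

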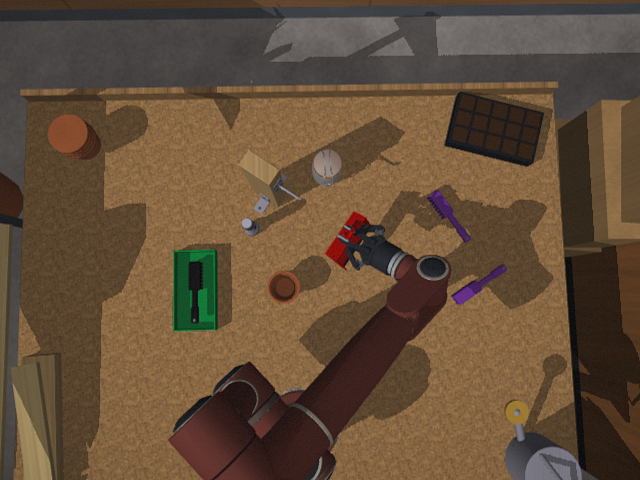

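```bash
python3 - <<'E'
from hang import *
p,R=pose(-95,0,26); print(rel(p,R), p)
E
```

```text
(array([ 0.0002, -0.0001,  0.0004]), array([ 0.0569, -0.0002,  0.1116])) [614.7981501  -24.25921765 188.61212053]
```

send_rows(
  steps=[
    [[0,0,0],[0.0025,0,0.005],5],
    [[0,0,0],[0.0075,0,0.015],5],
    [[0,0,0],[0.014,0,0.0275],5],
    [[0,0,0],[0.0215,0,0.042],5],
    [[0,0,0],[0.029,0,0.057],5],
    [[0,0,0],[0.0365,0,0.0715],5],
    [[0,0,0],[0.044,0,0.086],5],
    [[0,0,0],[0.05,0,0.098],5],
    [[0,0,0],[0.0545,0,0.107],5],
    [[0,0,0],[0.057,0,0.1115],5],
    [[0,0,0],[0.057,0,0.1115],5],
    [[0,0,0],[0.057,0,0.1115],5],
    [[0,0,0],[0.057,0,0.1115],5],
  ],
)

```text
clock: 16.75
ee_pos: [614.9, -24.9, 188.7]
tool_rot: [[0.259, 0.82, 0.51], [0.373, -0.572, 0.731], [0.891, 0.0, -0.454]]
force: [-0.5, 0.2, -1.2]
opening: 21.0
```

```bash
python3 - <<'E'
from hang import *
print(apply([0,0,0],[.057,0,.1115])[0]); o=log(); print(o['clock'],o['ee_pos'],o['tool_rot'].round(3),o['opening'],o['force'])
for n in ('wrist','side','top'): snap(n,n[0]+'10')
s=load('w10'); 
for x,z in ((-72,18),(-66,0),(-20,0),(0,0)): print(x,z,proj(s,F+D*x+[0,0,z]).round(1))
S=load('s10')['pixels'][140:260,300:400,::-1]; T=load('t10')['pixels'][140:250,240:370,::-1]
a=cv2.resize(S,None,fx=4,fy=4,interpolation=cv2.INTER_CUBIC);b=cv2.resize(T,None,fx=3,fy=3,interpolation=cv2.INTER_CUBIC)
c=np.zeros((480,800,3),np.uint8); c[:480,:400]=a; c[:330,405:795]=b; cv2.imwrite('pics/z2.png',c)
E
```

```text
[614.92198456 -24.39658018 188.79663626]
16.75 [614.86154482 -24.87930833 188.73530017] [[ 0.259  0.82   0.51 ]
 [ 0.373 -0.572  0.731]
 [ 0.891  0.    -0.454]] 21.04165667155731 [-0.46267479  0.22707938 -1.22641561]
-72 18 [322.1  80.8]
-66 0 [322.1 137.7]
-20 0 [322.1  63.4]
0 0 [322.1  40.7]
```

View pics/w10.png

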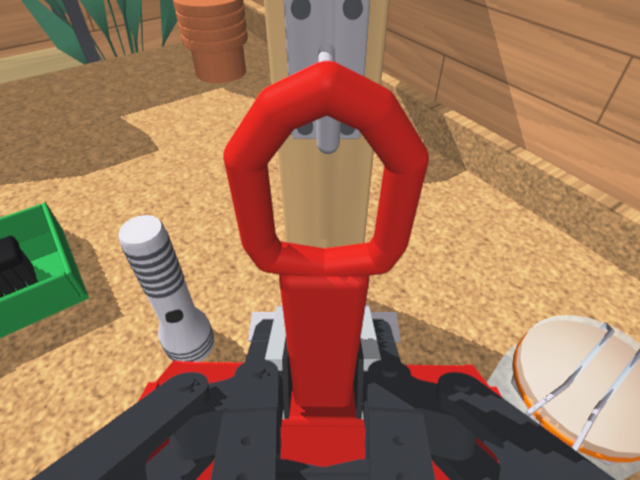

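View pics/z2.png

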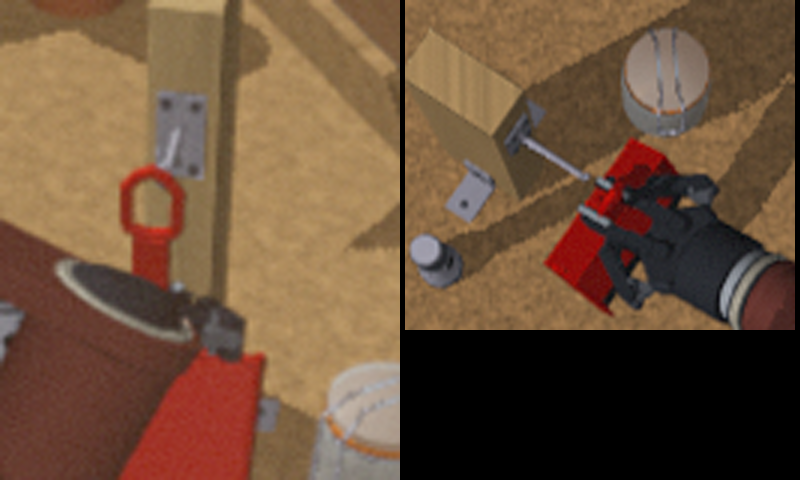

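```bash
python3 - <<'E'
from hang import *
s=load('s10'); o=ctrl.get_obs(); L=o['ee_pos']+o['tool_rot']@LT; print('loop',L, 'in hook', (L-F)@D,(L-F)@Y,L[2]-F[2])
f=lambda X:((proj(s,X)-[300,140])*4).round(0)
R=o['tool_rot']; up=R@toolinpan(80).T@np.array([np.cos(np.radians(40)),0,np.sin(np.radians(40))])
print('loop in',f(L),'outer',f(L+8*up),'side',f(L-15*up+15*Y),f(L-15*up-15*Y)); print('tiptop',f(F-72*D+[0,0,18]),'bend',f(F-66*D),'bendbottom',f(F-68*D-[0,0,3]))
hs=s['pixels'].astype(int); red=(hs[...,0]>140)&(hs[...,1]<70)&(hs[...,2]<80)
for v in range(178,206): 
    c=np.flatnonzero(red[v,320:355])+320
    if len(c): print(v,(c.min()-300)*4,(c.max()-300)*4, (v-140)*4, len(c))
E
```

```text
loop [601.52929691 -45.15293236 293.17225795] in hook -95.47643560968062 -0.3501983860882234 26.172257953118844
loop in [153. 178.] outer [153. 167.] side [127. 196.] [179. 202.]
tiptop [160. 167.] bend [161. 186.] bendbottom [160. 193.]
182 140 156 168 5
183 132 164 172 9
184 128 164 176 6
185 124 168 180 4
186 120 172 184 5
187 120 172 188 2
188 176 176 192 1
196 132 136 224 2
197 128 168 228 11
198 136 168 232 9
199 136 164 236 8
200 136 160 240 7
201 132 132 244 1
202 132 132 248 1
203 132 132 252 1
204 132 132 256 1
205 132 132 260 1
```

send_rows(
  steps=[
    [[0,0,0],[0.0015,0,0.003],5],
    [[0,0,0],[0.0035,0,0.007],5],
    [[0,0,0],[0.006,0,0.0115],5],
    [[0,0,0],[0.0085,0,0.0165],5],
    [[0,0,0],[0.011,0,0.0215],5],
    [[0,0,0],[0.0135,0,0.0265],5],
    [[0,0,0],[0.0155,0,0.0305],5],
    [[0,0,0],[0.017,0,0.0335],5],
    [[0,0,0],[0.017,0,0.0335],5],
    [[0,0,0],[0.017,0,0.0335],5],
    [[0,0,0],[0.017,0,0.0335],5],
  ],
)

```text
clock: 18.0
ee_pos: [636.4, 6.3, 188.7]
tool_rot: [[0.259, 0.821, 0.509], [0.373, -0.572, 0.731], [0.891, 0.0, -0.454]]
force: [0.2, -0.4, -0.9]
opening: 21.2
```

```bash
python3 - <<'E'
from hang import *
print(apply([0,0,0],[.017,0,.0335])[0]); o=log(); print(o['clock'],o['opening'],o['force'])
L=o['ee_pos']+o['tool_rot']@LT; print('in hook', (L-F)@D,(L-F)@Y,L[2]-F[2])
for n in ('wrist','side','top'): snap(n,n[0]+'11')
S=load('s11')['pixels'][140:260,300:400,::-1]; T=load('t11')['pixels'][140:250,240:370,::-1]
a=cv2.resize(S,None,fx=4,fy=4,interpolation=cv2.INTER_CUBIC);b=cv2.resize(T,None,fx=3,fy=3,interpolation=cv2.INTER_CUBIC)
c=np.zeros((480,800,3),np.uint8); c[:480,:400]=a; c[:330,405:795]=b; cv2.imwrite('pics/z3.png',c)
print('down 10 in tool',getcmd()[1].T@[0,0,-.010])
E
```

```text
[636.38712378   6.43351162 188.73973253]
18.0 21.188946457820187 [ 0.15306018 -0.42632521 -0.89269279]
in hook -57.624882751149386 -0.19692410290219442 26.11976394453194
down 10 in tool [-8.91062831e-03 -4.45679923e-06  4.53879757e-03]
```

View pics/w11.png

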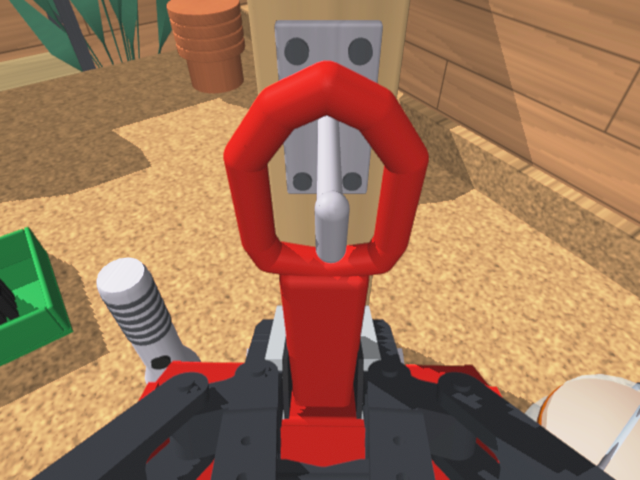

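View pics/z3.png

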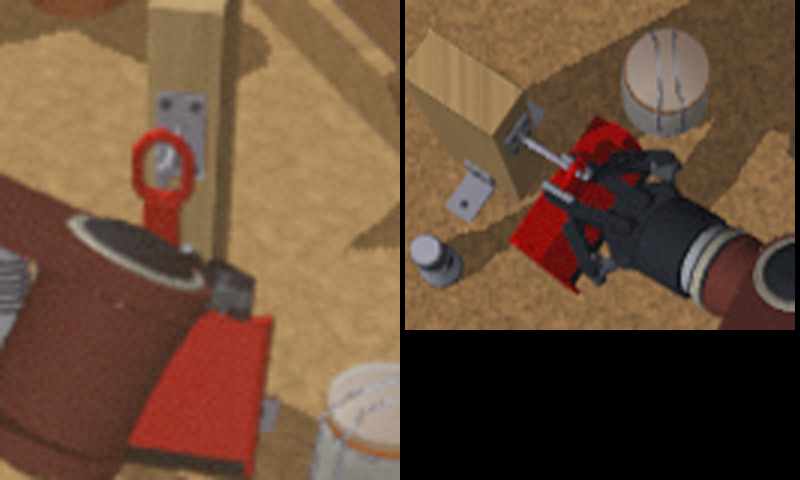

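send_rows(
  steps=[
    [[0,0,0],[-0.0018,0.0005,0.0009],5],
    [[0,0,0],[-0.0045,0.001,0.0023],5],
    [[0,0,0],[-0.0072,0.001,0.0037],5],
    [[0,0,0],[-0.0098,0.001,0.005],5],
    [[0,0,0],[-0.0125,0.001,0.0064],5],
    [[0,0,0],[-0.0147,0.001,0.0075],5],
    [[0,0,0],[-0.0165,0.001,0.0084],5],
    [[0,0,0],[-0.0165,0.001,0.0084],5],
    [[0,0,0],[-0.0165,0.001,0.0084],5],
    [[0,0,0],[-0.0165,0.001,0.0084],5],
  ],
)

```text
clock: 19.15
ee_pos: [637.3, 5.8, 170.4]
tool_rot: [[0.259, 0.821, 0.509], [0.373, -0.571, 0.731], [0.891, 0.001, -0.454]]
force: [0.4, -0.3, -1.5]
opening: 21.0
```

```bash
python3 - <<'E'
from hang import *
apply([0,0,0],[-.0165,.001,.0084]); o=log(); print(o['clock'],o['opening'],o['force'],o['torque'])
L=o['ee_pos']+o['tool_rot']@LT; print('in hook', (L-F)@D,(L-F)@Y,L[2]-F[2])
s=snap('wrist','w12')
E
```

```text
19.15 20.97001008516081 [ 0.4048724  -0.33798617 -1.50383063] [-0.49832086  0.39006923 -0.0409788 ]
in hook -57.480376433708045 -1.2025084272803994 7.815936731441184
```

View pics/w12.png

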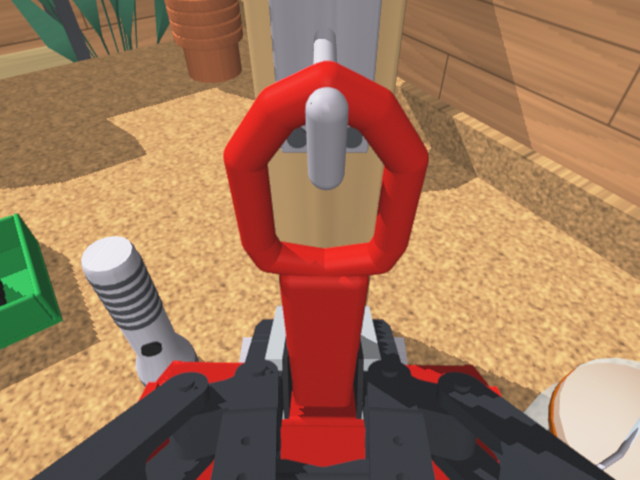

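Perfectly centred, about 5 mm still above. Lowering in half-millimetre steps.

send_rows(
  steps=[
    [[0,0,0],[-0.0004,0,0.0002],5],
    [[0,0,0],[-0.0009,0,0.0005],5],
    [[0,0,0],[-0.0013,0,0.0007],5],
    [[0,0,0],[-0.0018,0,0.0009],5],
    [[0,0,0],[-0.0018,0,0.0009],5],
    [[0,0,0],[-0.0018,0,0.0009],5],
  ],
)

```text
clock: 19.8
ee_pos: [637.2, 5.8, 168.2]
tool_rot: [[0.259, 0.821, 0.509], [0.373, -0.571, 0.731], [0.891, 0.0, -0.454]]
force: [-0.9, 0.5, -0.7]
opening: 21.1
```

send_rows(
  steps=[
    [[0,0,0],[-0.0004,0,0.0002],5],
    [[0,0,0],[-0.0009,0,0.0005],5],
    [[0,0,0],[-0.0009,0,0.0005],5],
    [[0,0,0],[-0.0009,0,0.0005],5],
  ],
)

```text
clock: 20.2
ee_pos: [637.2, 5.9, 167.2]
tool_rot: [[0.259, 0.821, 0.509], [0.373, -0.571, 0.731], [0.891, 0.0, -0.454]]
force: [0.1, 0.7, -1.5]
opening: 21.4
```

send_rows(
  steps=[
    [[0,0,0],[-0.0004,0,0.0002],5],
    [[0,0,0],[-0.0009,0,0.0005],5],
    [[0,0,0],[-0.0009,0,0.0005],5],
    [[0,0,0],[-0.0009,0,0.0005],5],
  ],
)

```text
clock: 20.6
ee_pos: [637.3, 5.9, 166.1]
tool_rot: [[0.259, 0.821, 0.509], [0.373, -0.571, 0.731], [0.891, 0.0, -0.454]]
force: [-0.7, -0.3, -1.7]
opening: 21.4
```

send_rows(
  steps=[
    [[0,0,0],[-0.0004,0,0.0002],5],
    [[0,0,0],[-0.0009,0,0.0005],5],
    [[0,0,0],[-0.0009,0,0.0005],5],
    [[0,0,0],[-0.0009,0,0.0005],5],
  ],
)

```text
clock: 21.0
ee_pos: [637.3, 5.9, 165.1]
tool_rot: [[0.259, 0.821, 0.509], [0.373, -0.571, 0.731], [0.891, 0.0, -0.454]]
force: [0.5, 0.6, -0.8]
opening: 21.3
```

```bash
python3 - <<'E'
from hang import *
apply([0,0,0],[-.0018,0,.0009])
for _ in range(3): apply([0,0,0],[-.0009,0,.0005])
o=log(); print(o['clock'],o['opening'],o['force'],o['torque'])
L=o['ee_pos']+o['tool_rot']@LT; print('in hook', (L-F)@D,(L-F)@Y,L[2]-F[2])
E
```

```text
21.0 21.28664911382294 [ 0.50636771  0.57488224 -0.75112502] [-0.54254512  0.33057635 -0.02473706]
in hook -57.39897842100942 -1.1473819735390407 2.4760974190206753
```

send_rows(
  steps=[
    [[0,0,0],[-0.0004,0,0.0002],5],
    [[0,0,0],[-0.0009,0,0.0005],5],
    [[0,0,0],[-0.0009,0,0.0005],5],
    [[0,0,0],[-0.0009,0,0.0005],5],
  ],
)

```text
clock: 21.4
ee_pos: [637.6, 5.9, 164.8]
tool_rot: [[0.258, 0.821, 0.51], [0.372, -0.571, 0.731], [0.891, 0.001, -0.453]]
force: [-0.9, -0.5, 1.3]
opening: 21.0
```

```bash
python3 - <<'E'
from hang import *
apply([0,0,0],[-.0009,0,.0005])
o=log(); print(o['clock'],o['opening'],o['force'],o['torque'])
snap('wrist','w13')
E
```

```text
21.4 21.02810449696855 [-0.92083048 -0.46273475  1.28968917] [-0.16473018  0.10921436  0.07476353]
```

View pics/w13.png

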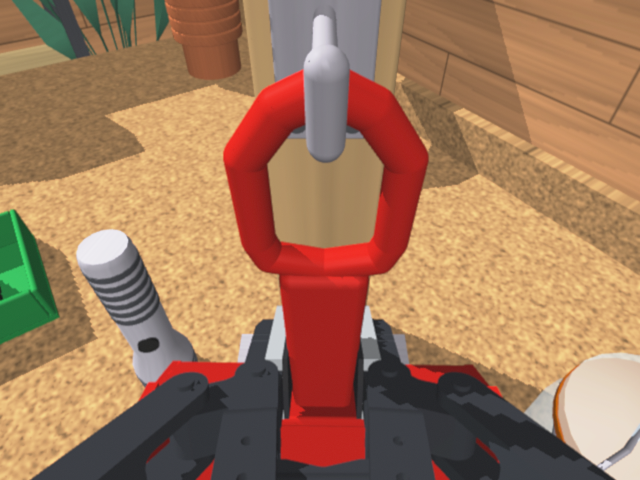

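send_rows(
  squeeze=20,
  steps=[
    [[0,0,0],[0.0001,0,0],15],
    [[0,0,0],[0.0002,0,-0.0001],20],
    [[0,0,0],[0.0002,0,-0.0001],22],
    [[0,0,0],[0.0002,0,-0.0001],23],
    [[0,0,0],[0.0002,0,-0.0001],23.5],
    [[0,0,0],[0.0002,0,-0.0001],24],
    [[0,0,0],[0.0002,0,-0.0001],24],
    [[0,0,0],[0.0002,0,-0.0001],24.5],
    [[0,0,0],[0.0002,0,-0.0001],24.5],
  ],
)

```text
clock: 22.35
ee_pos: [637.5, 5.9, 164.6]
tool_rot: [[0.259, 0.821, 0.51], [0.373, -0.571, 0.731], [0.891, 0.001, -0.454]]
force: [-0.6, 0.3, 3.9]
opening: 21.2
```

```bash
python3 - <<'E'
from hang import *
apply([0,0,0],[.0002,0,-.0001])
o=log(); print(o['clock'],o['opening'],o['force'],o['torque'])
E
```

```text
22.35 21.163374613194954 [-0.58006481  0.29843173  3.89543838] [ 0.025264   -0.09724576  0.03071626]
```

send_rows(
  steps=[
    [[0,0,0],[0.0004,0,-0.0002],24.5],
    [[0,0,0],[0.0007,0,-0.0004],24.5],
    [[0,0,0],[0.0007,0,-0.0004],24.5],
    [[0,0,0],[0.0007,0,-0.0004],24.5],
    [[0,0,0],[0.0007,0,-0.0004],24.5],
    [[0,0,0],[0.0007,0,-0.0004],24.5],
  ],
)

```text
clock: 22.95
ee_pos: [637.1, 5.9, 164.8]
tool_rot: [[0.26, 0.821, 0.509], [0.373, -0.571, 0.731], [0.891, 0.0, -0.454]]
force: [0.1, 0.9, 0.6]
opening: 21.3
```

send_rows(
  steps=[
    [[0,0,0],[0,0,0],25],
    [[0,0,0],[0,0,0],25.3],
    [[0,0,0],[0,0,0],25.6],
    [[0,0,0],[0,0,0],25.9],
    [[0,0,0],[0,0,0],26.2],
    [[0,0,0],[0,0,0],26.5],
    [[0,0,0],[0,0,0],26.8],
    [[0,0,0],[0,0,0],27.1],
    [[0,0,0],[0,0,0],27.4],
    [[0,0,0],[0,0,0],27.7],
    [[0,0,0],[0,0,0],28],
    [[0,0,0],[0,0,0],28.5],
    [[0,0,0],[0,0,0],29],
    [[0,0,0],[0,0,0],30],
  ],
)

```text
clock: 24.35
ee_pos: [637.3, 5.9, 165.1]
tool_rot: [[0.259, 0.821, 0.509], [0.373, -0.571, 0.731], [0.891, 0.0, -0.454]]
force: [0.3, 0.0, 0.1]
opening: 25.7
```

```bash
python3 - <<'E'
from hang import *
apply([0,0,0],[.0007,0,-.0004])
o=log(); print(o['clock'],o['opening'],o['force'],o['torque'])
snap('wrist','w14')
E
```

```text
24.35 25.688628037585097 [0.27075167 0.0427982  0.11083045] [-0.37709448  0.21269122 -0.00914394]
```

View pics/w14.png

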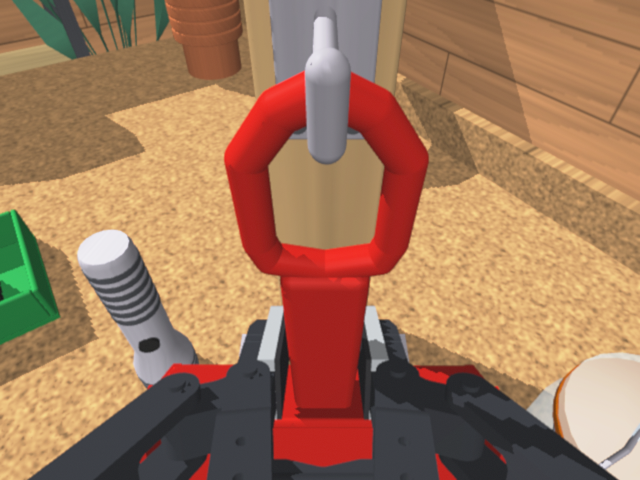

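send_rows(
  steps=[
    [[0,0,0],[0,0,0],34],
    [[0,0,0],[0,0,0],38],
    [[0,0,0],[0,0,0],44],
    [[0,0,0],[0,0,0],50],
    [[0,0,0],[0,0,0],56],
    [[0,0,0],[0,0,0],60],
    [[0,0,0],[0,0,0],60],
    [[0,0,0],[0,0,-0.004],60],
    [[0,0,0],[0,0,-0.01],60],
    [[0,0,0],[0,0,-0.018],60],
    [[0,0,0],[0,0,-0.028],60],
    [[0,0,0],[0,0,-0.04],60],
    [[0,0,0],[0,0,-0.055],60],
    [[0,0,0],[0,0,-0.075],60],
    [[0,0,0],[0,0,-0.1],60],
    [[0,0,0],[0,0,-0.125],60],
    [[0,0,0],[0,0,-0.15],60],
    [[0,0,0],[0,0,-0.15],60],
    [[0,0,0],[0,0,-0.15],60],
    [[0,0,0],[0,0,-0.15],60],
  ],
)

```text
clock: 26.4
ee_pos: [560.7, -103.3, 232.7]
tool_rot: [[0.26, 0.821, 0.509], [0.372, -0.571, 0.732], [0.891, -0.001, -0.454]]
force: [0.3, 1.1, -0.7]
opening: 51.1
```

```bash
python3 - <<'E'
from hang import *
apply([0,0,0],[0,0,-.15])
o=log(); print(o['clock'],o['opening'],o['force'],o['torque'])
for n in ('wrist','side','top'): snap(n,n[0]+'15')
E
```

```text
26.4 51.129050764908044 [ 0.29295505  1.07437118 -0.74314255] [-0.36303674  0.23867499 -0.02940382]
```

View pics/w15.png

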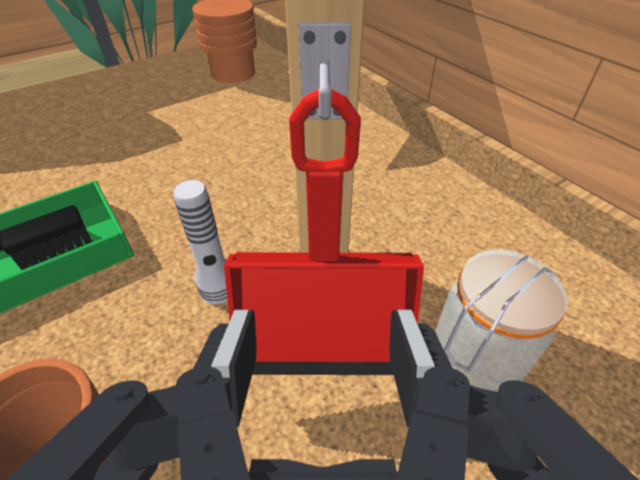

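View pics/s15.png

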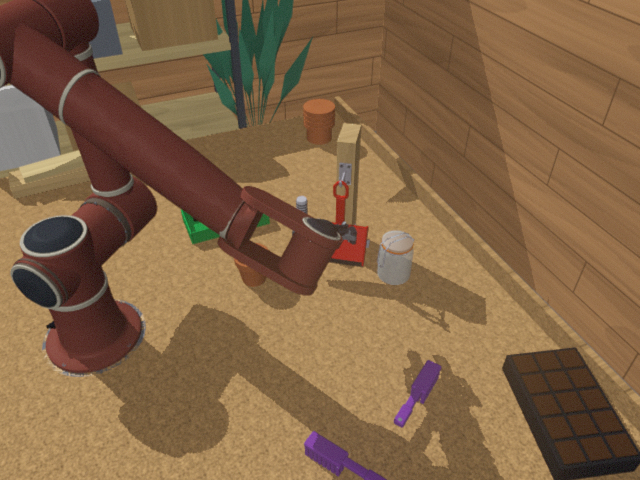

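View pics/t15.png

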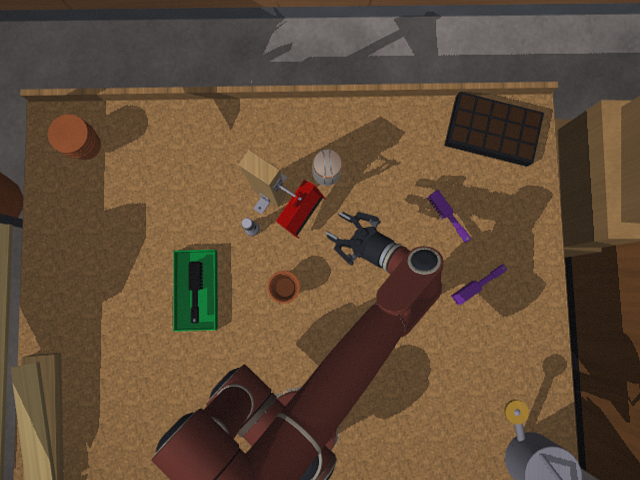

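send_rows(
  steps=[
    [[0,0,0],[0,0,-0.02],60],
    [[0,0,0],[0,0,-0.03],60],
    [[0,0,0],[0,0,-0.03],60],
    [[0,0,0],[0,0,-0.03],60],
    [[0,0,0],[0,0,-0.03],60],
    [[0,0,0],[0,0,-0.03],60],
    [[0,0,0],[0,0,-0.03],60],
    [[0,0,0],[0,0,-0.03],60],
  ],
)

```text
clock: 27.35
ee_pos: [545.6, -125.5, 246.7]
tool_rot: [[0.259, 0.821, 0.509], [0.373, -0.571, 0.731], [0.891, 0.0, -0.454]]
force: [0.9, -0.3, 0.7]
opening: 51.6
```

```bash
python3 - <<'E'
from hang import *
a=snap('top','t16'); b=snap('top','t17'); c=load('t15'); z=load('top0')
f=lambda x,y,B: np.abs(x['pixels'][B[1]:B[3],B[0]:B[2]].astype(int)-y['pixels'][B[1]:B[3],B[0]:B[2]]).mean().round(2)
for n,B in dict(pan=(275,178,325,238),jar=(308,145,345,188),torch=(240,215,262,240),pot=(266,270,302,305),ref=(40,110,100,160)).items(): print(n,'t15-16',f(c,a,B),'t16-17',f(a,b,B),'start',f(z,b,B))
W=cloud(b); zz=W[...,2]; v,u=np.mgrid[0:480,0:640]
def box(a,b,c,d): return (u>=a)&(u<=c)&(v>=b)&(v<=d)
W0=cloud(z)
for n,B,l,h in (('jar',(300,140,350,190),105,140),('torch',(235,210,265,240),120,150),('pot',(260,265,305,310),60,110)):
    m=lambda Q: np.median(Q[box(*B)&(Q[...,2]>l)&(Q[...,2]<h)],0).round(1)
    print(n,m(W0),m(W))
# lip height: pan lowest
px=b['pixels'].astype(int); red=(px[...,0]>100)&(px[...,1]<50)&(px[...,2]<50)&box(270,175,330,240)
s=load('w15'); L=ray(s,324,93,270)
P=cloud(s); m=(s['pixels'][...,0].astype(int)<70)&(u>270)&(u<380)&(v>362)&(v<372); print('lip pts',np.median(P[m],0))
r=(s['pixels'][...,0].astype(int)>130)&(s['pixels'][...,1]<70)&(u>300)&(u<350)&(v<170); Q=P[r]; Q=Q[(np.abs(Q[:,2]-260)<40)]; print('loop max z',np.percentile(Q[:,2],98),'hook y',np.median((Q-F)@Y),'x',np.median((Q-F)@D))
E
```

```text
pan t15-16 2.09 t16-17 2.09 start 28.05
jar t15-16 1.39 t16-17 1.38 start 5.97
torch t15-16 1.35 t16-17 1.35 start 3.33
pot t15-16 1.76 t16-17 1.76 start 2.86
ref t15-16 1.74 t16-17 1.72 start 2.79
jar [738.3 -96.3 122. ] [734.5 -91.9 122.5]
torch [573.9 126.5 139.4] [573.  124.8 140.6]
pot [402.1  36.2  82.4] [401.   36.5  82.3]
lip pts [606.05882482 -42.29890928  48.9526312 ]
loop max z 273.16608778736264 hook y -5.25734496143402 x -60.43716637339245
```

```bash
python3 - <<'E'
from hang import *
v,u=np.mgrid[0:480,0:640]
for n in ('top0','t16','t17'):
    z=load(n);W=cloud(z);px=z['pixels'].astype(int);Q=W[...,2]
    m=(u>305)&(u<350)&(v>140)&(v<180)&(Q>112)&(Q<135)&~((px[...,0]>90)&(px[...,1]<60))
    P=W[m]; print(n,m.sum(),np.median(P,0).round(1), u[m].mean().round(2),v[m].mean().round(2),u[m].max(),v[m].min())
E
```

```text
top0 592 [739.3 -96.3 122.5] 326.91 163.31 341 150
t16 600 [739.9 -96.2 122.2] 326.86 163.28 341 149
t17 599 [739.3 -96.3 122.1] 326.88 163.39 340 149
```

Jar unmoved, pan still, and the gripper is clear of everything. Handing in.

```bash
python3 -c "
from rig import ctrl
print(ctrl.close_job())"
```

```text
the job is handed in; nothing more can be done
None
```

Both steps are done and I handed the job in at about 27.5 s of the 72 s; the hand-in reports no verdict.

**Brush:** I lifted it out of the dustpan by its back and set it down on its bristles in the green tray. A wrist view after letting go put its middle about 3 mm from the tray centre along it and about 2 mm across.

**Dustpan:** I gripped it at pan_grip, turned it lip down, passed the loop over the hook and lowered it until the hook carried it. I eased the arm back up slightly when the press grew to about 4 N, then opened the fingers slowly. The fingers came clear with the tool force near zero.

**Last checks:**
- **Still:** successive top views of the hanging pan differ only by image noise.
- **Height:** the lip is about 49 mm above the shelf, and the loop is about 60 mm out on the prong.
- **Sideways:** a rough depth reading put the loop 5 mm to one side. The wrist view shows it centred on the prong, and the arm pose put it about 1 mm to the side. All are inside the 11 mm limit.
- **Bystanders:** the torch and pot read within about 2 mm of their starts. The jar's first reading showed about 6 mm of movement, because the hanging pan was in the measured area. With the pan masked out, the jar's offset is under 1 mm.

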